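Empty a rinse basket and rack the valve balls by size

TASK

The freshly rinsed aluminium check-valve balls are in the wire basket on the drip mat: carry the basket to the grey tray, tip it so that all the balls roll out through its spout onto the open floor of the tray (not over the rim, not picked out by hand), and stand the empty basket back upright in the middle of its drip mat. Then put the balls into the tray's wooden rack, strictly from the smallest to the largest, each in the pocket of its own size: the five pockets are for 20, 25, 30, 35 and 40 mm from left to right, some sizes may be missing and their pockets stay empty. Leave the screwdriver, the spanner, the tape and the other things where they are.

Things in the scene. Friction and masses are not known exactly. Their poses are not given: they have to be found in the camera images.
- tray: Shallow grey plastic parts tray fixed to the bench, 270 mm (x, away from the robot) by 340 mm (y, to the left), rim 30 mm high and 4 mm thick; origin at the centre of its underside on the bench. Far part (x +63 to +131 mm, full width): a fixed wooden rack block, flat top 28 mm above the bench, with one row of five round pockets along y at x = +97 mm, 48 mm apart.
- tray_floor (a point): Middle of the tray's open floor, on its surface 4 mm above the bench, at (-34, 0, 4) mm in the tray's frame; axes as the tray. The open floor spans 194 mm (x) by 332 mm (y) between rim and rack; it is flat but for a strip 27 mm wide along all its edges that rises 7 mm (15 degrees) outwards.
- drip_mat: Black ribbed rubber drip mat fixed to the bench, 190 (x) x 230 (y) x 6 mm; origin at the centre of its underside, 6 mm below its top.
- basket: Loose wire-mesh rinse basket, 0.3 kg, open above; origin at the centre of its underside (two foot rails); +x points to its spout. 124 mm long (x), 136 mm wide (y), walls 70 mm high. Its floor is level (6 mm up) at the back and rises 13 degrees from x = 12 mm to the spout, so the balls stay in while it is level; to empty it, tip the +x end down by some 40 degrees.
- basket_grip (a point): Centre of the black grip block at the top of the handle that crosses over the basket's middle, 120 mm above its underside: 72 mm long (basket's y), 16 mm thick (basket's x), 30 mm high; steel straps slope down from its ends to the basket's two sides. 35 mm free between block and rim. Axes as the basket.
- basket_spout (a point): Middle of the lip of the spout, at (86, 0, 23) mm in the basket's frame: a notch 108 mm wide in the +x wall, from floor to rim, that runs out in a short open chute 106 mm wide with sides 46 mm above the underside. The basket's feet are 23 mm lower than the lip while it is level. Axes as the basket.
- ball_20_center (a point): Centre of the 20 mm ball (plain aluminium; mass 11 g). Rolls, but comes to rest soon on a flat floor. May be absent.
- ball_25_center (a point): Centre of the 25 mm ball (plain aluminium; mass 22 g). Rolls, but comes to rest soon on a flat floor. May be absent.
- ball_30_center (a point): Centre of the 30 mm ball (plain aluminium; mass 38 g). Rolls, but comes to rest soon on a flat floor. May be absent.
- ball_35_center (a point): Centre of the 35 mm ball (plain aluminium; mass 61 g). Rolls, but comes to rest soon on a flat floor. May be absent.
- ball_40_center (a point): Centre of the 40 mm ball (plain aluminium; mass 90 g). Rolls, but comes to rest soon on a flat floor. May be absent.
- pocket_1 (a point): Where the centre of the 20 mm ball lies when it sits in its pocket 1, 35.1 mm above the bench. Pocket 1 is a round hole 14.0 mm wide, the leftmost and smallest; the ball rests on the hole's edge and stands above the rack top. Axes as the tray.
- pocket_2 (a point): Where the centre of the 25 mm ball lies when it sits in its pocket 2, 36.9 mm above the bench. Pocket 2 is a round hole 17.5 mm wide; the ball rests on the hole's edge and stands above the rack top. Axes as the tray.
- pocket_3 (a point): Where the centre of the 30 mm ball lies when it sits in its pocket 3, 38.7 mm above the bench. Pocket 3 is a round hole 21.0 mm wide; the ball rests on the hole's edge and stands above the rack top. Axes as the tray.
- pocket_4 (a point): Where the centre of the 35 mm ball lies when it sits in its pocket 4, 40.5 mm above the bench. Pocket 4 is a round hole 24.5 mm wide; the ball rests on the hole's edge and stands above the rack top. Axes as the tray.
- pocket_5 (a point): Where the centre of the 40 mm ball lies when it sits in its pocket 5, 42.3 mm above the bench. Pocket 5 is a round hole 28.0 mm wide, the rightmost and largest; the ball rests on the hole's edge and stands above the rack top. Axes as the tray.
- spanner: Bystander: steel adjustable spanner lying flat, 217 mm long along its y, 54 mm wide and 13 mm high; origin under its middle.
- screwdriver: Bystander: screwdriver with a red handle lying on the bench, 202 mm long along its y, 27 mm wide and 26 mm high; origin under its middle.
- masking_tape: Bystander: roll of masking tape lying flat, 94 mm across and 25 mm high; origin at the centre of its underside.

How it is judged:
By the outcome, as a careful person would: the job done as asked, in the order asked, and still so for the second after the job is handed in, with the robot touching nothing.
Of ball_20, ball_25, ball_30, ball_35, ball_40 only 3 to 5 are there at a start; the rules pass over those that are not, and their reading is None.
At some moment in a run one of basket may be knocked a few centimetres aside while the robot is not near it.
Once in a run the grip may slacken for a moment while it holds something.
It also fails if it takes over 210 s, if anything falls off the work surface, if the arm or the gripper's body presses on something with over 40 N, if the wrist force passes 120 N, or if a joint passes its speed limit or range.

ROBOT

A 7-joint arm with a two-finger parallel gripper is mounted at the origin on a cart in front of the work surface, level with it; the furniture and walls round the work are solid. World frame = base frame: x ahead of the robot, y to its left, z up, the work surface at z = 0. Lengths are in m, angles in rad, forces in N, time in s.
With the tool pointing down it reaches from about 0.425 to 0.95 m from the base axis. Payload 4.7 kg.
Tool frame: the origin (TCP) lies between the finger pads; the fingertips stand 17 mm ahead of it and the grasp point (between the pads) lies 2 mm behind it; z points along the fingers, y is the line along which they close (so a half turn about z gives the same grasp; the last joint's range is limited). The gripper opens to 87 mm and grips with 3 to 60 N. Pads are 19 mm wide; open, the fingers measure 117 mm over their backs; the gripper's body (75 mm by 190 mm) begins 51 mm behind the grasp point.
Start: joints at [1.247, 0.469, -0.049, 1.532, 0.024, 1.141, -0.082], TCP at [0.196, -0.646, 0.24] pointing down, gripper open.
Joint ranges: [-2.59, 2.59], [-0.33, 1.99], [-1.39, 1.29], [0.1, 2.45], [-1.04, 4.18], [0.21, 1.99], [-2.66, 2.66]. Speed limits (rad/s): [2.57, 2.57, 3.14, 3.14, 3.14, 3.14, 3.14].

INTERFACE

Orientations are given as a rotation vector (axis times angle).
In Python, from workcell import * gives the robot as it stands.
- The arm moves only by the shell command python3 -m jog 'ROWS' [FORCE]. ROWS is JSON, a list of rows, each an object of numbers: "tx", "ty", "tz": the shift along the tool's x, y, z scaled (see below); "wx", "wy", "wz": the turn, a rotation vector about the tool's x, y, z scaled (see below); "claw": the opening, from 0 (shut) to 1 (fully open). A call has exactly 10 rows; each row shifts and turns the commanded pose from where the row before left it, along the tool's axes as they then stand; what a row does not reach is not made up. The controller multiplies each number of a shift by 50 mm and each number of a turn by 6 degrees. A row lasts 1/8 s, in which the tool goes at most 62.5 mm and 10.7 degrees, less where a joint would pass 70% of its speed; a pose out of reach is approached as far as the arm can. A call with a number of a shift or a turn outside -1 to 1 is refused whole. A call with a gripper value outside its range is refused whole. The fingers move at their own pace and stop on an object; FORCE is the grip in N (left out, the last holds). Time passes only in rows, so rows that do not move let the fingers close, or fill a call up. It gives the time, the measured TCP pose, the force, the opening and the grip force at its end, in the units of the state.
- get_state(): the state, without advancing time (a new reading comes with each control period).
- camera(name): name is "scene" or "top"; returns the picture (384x512x3 uint8, red, green, blue); there is no depth.
- camera_model(name): a dict with "fx", "fy", "cx", "cy" (pixels), "extrinsics" (4x4, takes a point from world to camera coordinates). Camera axes: x right, y down, z forward; pixel columns grow to the right and rows downward; lengths in m; the calibration is good to about 2 mm. A picture is of the moment at which its call begins. camera_model takes no time and is no camera call.
- job_done(): hands the job in; it is judged then, once.
Trained networks look in the newest picture that a camera, given by its name, has taken for a name from the list of things; names that differ only in an ending like _2 or _b are one class to them, and where a whole thing is asked for, a point or a joint stands for the part that bears it (a point fixed in the world has none). Each returns a list of dicts, best first, with "conf" (0 to 1); they miss things now and then, are a little off and sometimes report something else, mostly with a low value. They report only what shows in the picture. A call takes as long as a camera call.
- outline_of(camera, name): "region" (384x512 bool, what is visible of it) and "bbox" ([left, top, width, height] in pixels, round what is visible of it).
The state is a dict: "time": time; "q": joint angles; "qvel": joint speeds; "joint_efforts": joint torques, N m; "tcp_pos": TCP position; "orientation": TCP orientation; "contact_force": force on the tool from outside, world axes, zero at the start; "wrist_torque": the same for the moment, N m; "width": finger opening in m; "grip_force": force on a finger pad.
Only numpy, scipy, OpenCV 4.12 (cv2) and the standard library are available. Lean on these libraries where they do the work, as an engineer would, in place of code of your own. Each camera call takes 0.05 s, during which the arm holds its last target. There are 200 camera calls.

## Working session

There is one attempt and no reset: what is moved stays moved. The work goes in short steps, Python scripts to look and compute and a shell command to move; the robot and the scene stay as the last step left them, time stands still between calls to the robot, and variables do not carry over. Pictures are saved under pics/ and viewed, at most 14 in all, crops included, and the job is handed in when it is done.

```bash
ls; mkdir -p pics; python3 - <<'E'
from workcell import *
import cv2,numpy as np
s=get_state();print({k:np.round(v,3) for k,v in s.items()})
a=camera("scene");b=camera("top")
for n in("scene","top"):
    m=camera_model(n);print(n,m["fx"],m["fy"],m["cx"],m["cy"],np.round(m["extrinsics"],3).tolist())
cv2.imwrite("pics/s0.png",a[:,:,::-1]);cv2.imwrite("pics/t0.png",b[:,:,::-1])
for n in ["tray","drip_mat","basket","basket_grip","basket_spout","ball_20_center","ball_40_center","spanner","screwdriver","masking_tape"]:
    for c in ("top","scene"):
        print(n,c,[(round(d["conf"],2),d["bbox"]) for d in outline_of(c,n)[:5]])
E
```

```text
pics
{'time': np.float64(0.0), 'q': array([ 1.247,  0.469, -0.049,  1.534,  0.024,  1.141, -0.082]), 'qvel': array([ 0.001, -0.001, -0.001,  0.   ,  0.002, -0.001,  0.   ]), 'joint_efforts': array([ 1.0000e-03, -5.0798e+01, -8.1000e-02, -2.3616e+01, -6.1000e-02,
        3.8000e-02,  0.0000e+00]), 'tcp_pos': array([ 0.196, -0.645,  0.238]), 'orientation': array([-3.106e+00, -4.610e-01,  1.000e-03]), 'contact_force': array([-0.003, -0.029, -0.571]), 'wrist_torque': array([-0.018,  0.015, -0.031]), 'grip_force': np.float64(0.0), 'width': np.float64(0.087)}
scene 467.45565513218247 467.45565513218247 244.69262596981125 187.23792189048 [[-0.542, -0.84, 0.016, 0.284], [-0.643, 0.402, -0.652, 0.353], [0.541, -0.364, -0.758, 1.322], [0.0, 0.0, 0.0, 1.0]]
top 387.4804473923305 387.4804473923305 249.73175061814536 188.87205285774283 [[0.021, -1.0, 0.01, 0.019], [-0.996, -0.022, -0.082, 0.485], [0.082, -0.008, -0.997, 1.554], [0.0, 0.0, 0.0, 1.0]]
tray top [(0.88, [192.9, 129.2, 93.7, 82.4]), (0.53, [307.4, 144.8, 45.1, 51.2])]
tray scene [(0.84, [163.5, 150.7, 120.8, 90.4]), (0.29, [284.4, 122
[... 423 characters left out ...]
, 90.0])]
basket_spout top [(0.59, [306.3, 145.1, 44.1, 47.3])]
basket_spout scene [(0.79, [280.7, 121.7, 39.6, 42.7])]
ball_20_center top []
ball_20_center scene []
ball_40_center top [(0.44, [323.7, 149.7, 4.0, 2.3])]
ball_40_center scene [(0.51, [285.3, 133.9, 11.9, 13.1]), (0.19, [280.9, 121.6, 41.0, 44.0])]
spanner top [(0.74, [124.3, 157.5, 51.6, 22.2])]
spanner scene [(0.94, [93.6, 215.3, 60.7, 52.1])]
screwdriver top [(0.67, [191.0, 131.5, 92.8, 77.2]), (0.52, [311.7, 230.8, 7.6, 23.9]), (0.17, [152.2, 223.3, 9.2, 18.0])]
screwdriver scene [(0.76, [334.6, 199.2, 26.2, 22.3])]
masking_tape top [(0.46, [151.1, 225.4, 23.6, 19.2])]
masking_tape scene [(0.63, [162.4, 281.9, 29.5, 32.3])]
```

```bash
python3 - <<'E'
import cv2
t=cv2.imread("pics/t0.png")[115:265,115:375];cv2.imwrite("pics/t0c.png",cv2.resize(t,None,fx=3,fy=3,interpolation=cv2.INTER_CUBIC))
t=cv2.imread("pics/s0.png")[105:325,85:375];cv2.imwrite("pics/s0c.png",cv2.resize(t,None,fx=2.7,fy=2.7,interpolation=cv2.INTER_CUBIC))
E
```

```text
(no output)
```

View pics/t0c.png

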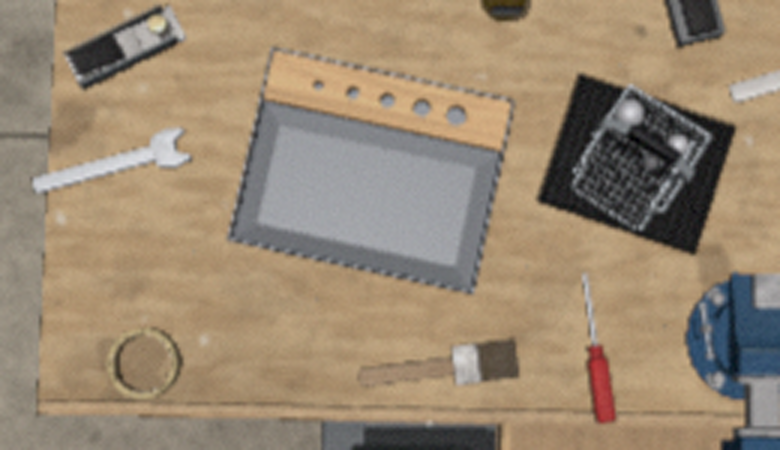

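View pics/s0c.png

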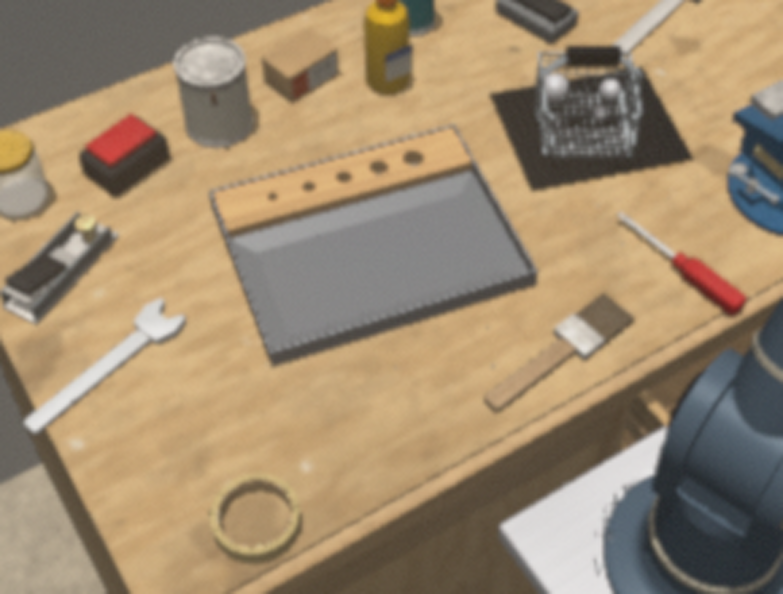

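```bash
cat > h.py <<'E'
from workcell import *
import numpy as np,cv2
from scipy.spatial.transform import Rotation as R
def proj(c,P):
    m=camera_model(c);E=np.array(m["extrinsics"]);P=np.atleast_2d(P);q=P@E[:3,:3].T+E[:3,3]
    return np.c_[m["fx"]*q[:,0]/q[:,2]+m["cx"],m["fy"]*q[:,1]/q[:,2]+m["cy"]]
def back(c,uv,z):
    m=camera_model(c);E=np.array(m["extrinsics"]);uv=np.atleast_2d(uv)
    d=np.c_[(uv[:,0]-m["cx"])/m["fx"],(uv[:,1]-m["cy"])/m["fy"],np.ones(len(uv))]@E[:3,:3]
    o=-E[:3,:3].T@E[:3,3];return o+d*((z-o[2])/d[:,2])[:,None]
E
python3 - <<'E'
from h import *
t=cv2.imread("pics/t0.png")[138:202,292:364];s=cv2.imread("pics/s0.png")[116:180,264:336]
f=lambda i:cv2.resize(i,None,fx=5.5,fy=5.5,interpolation=cv2.INTER_CUBIC)
cv2.imwrite("pics/z0.png",np.hstack([f(t),f(s)]))
# rectangles
for n,z in(("tray",.03),("drip_mat",.006)):
    d=outline_of("top",n)[0];r=d["region"].astype(np.uint8)
    c=max(cv2.findContours(r,0,1)[0],key=cv2.contourArea)[:,0,:].astype(float)
    w=back("top",c,z)[:,:2].astype(np.float32)
    print(n,cv2.minAreaRect((w*1000)))
# manual tray corners (crop px)
cr=np.array([[275,48],[513,100],[472,291],[230,240]])/3+115
print(np.round(back("top",cr,.03),3))
cr=np.array([[581,74],[735,125],[696,253],[540,200]])/3+115
print(np.round(back("top",cr,.006),3))
print(np.round(back("top",np.array([[318,84],[353,92],[387,100],[421,107],[456,114]])/3+115,.028),3))
E
```

```text
tray ((557.6720581054688, 78.05658721923828), (342.18157958984375, 272.2264709472656), 78.95960235595703)
drip_mat ((575.5067749023438, -286.4735412597656), (229.55169677734375, 191.79727172851562), 72.07978820800781)
[[ 0.717  0.21   0.03 ]
 [ 0.653 -0.115  0.03 ]
 [ 0.392 -0.063  0.03 ]
 [ 0.454  0.263  0.03 ]]
[[ 0.696 -0.211  0.006]
 [ 0.629 -0.424  0.006]
 [ 0.451 -0.37   0.006]
 [ 0.519 -0.156  0.006]]
[[ 0.669  0.151  0.028]
 [ 0.659  0.103  0.028]
 [ 0.649  0.056  0.028]
 [ 0.641  0.01   0.028]
 [ 0.632 -0.038  0.028]]
```

View pics/z0.png

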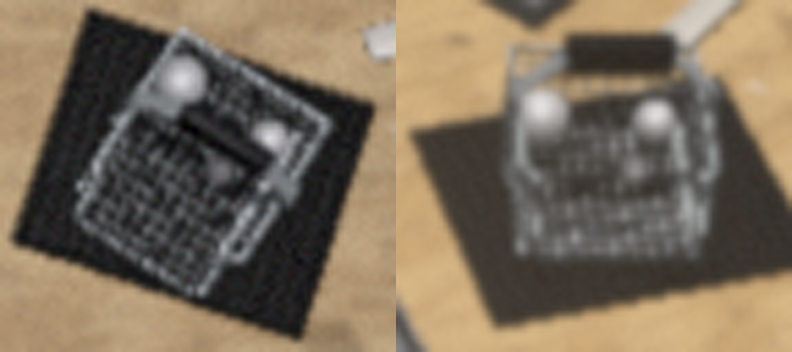

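```bash
cat >> h.py <<'E'
def tri(uvt,uvs):
    from scipy.optimize import least_squares
    f=lambda p:np.r_[proj("top",p)[0]-uvt,proj("scene",p)[0]-uvs]
    r=least_squares(f,[.5,0,.1]);return r.x,r.fun
def go(xyz,phi=None,Rt=None):
    """remaining turn (tool rotvec, units of 6deg) then shift in turned tool axes (units of 50mm)"""
    s=get_state();A=R.from_rotvec(s["orientation"]);print("tcp",np.round(s["tcp_pos"],4),"toolY deg",np.round(np.degrees(np.arctan2(*A.apply([0,1,0])[[1,0]])),1),"zaxis",np.round(A.apply([0,0,1]),3),"q",np.round(s["q"],2),"t",round(float(s["time"]),1))
    if phi is None and Rt is None: B=A
    elif Rt is not None: B=Rt
    else:
        a=np.radians(phi);y=np.array([np.cos(a),np.sin(a),0]);z=np.array([0,0,-1.]);B=R.from_matrix(np.c_[np.cross(y,z),y,z])
    print("turn",np.round(np.degrees((A.inv()*B).as_rotvec())/6,2),"shift",np.round(B.inv().apply(np.array(xyz)-s["tcp_pos"])/.05,2))
E
python3 - <<'E'
from h import *
def T(p):return np.array(p)/5.5+[292,138]
def S(p):return (np.array(p)-[396,0])/5.5+[264,116]
print(tri(T((225,140)),S((622,52))))
b=back("top",[T((185,30)),T((330,120)),T((80,205)),T((200,295))],.076);print(np.round(b,3))
g=back("top",[T((183,115)),T((267,167))],.126);print(g);
d=g[1]-g[0];print(np.degrees(np.arctan2(d[1],d[0])),np.linalg.norm(d))
d=b[1]-b[0];print(np.degrees(np.arctan2(d[1],d[0])),np.linalg.norm(d))
# overlay model yaw 148
def ov(c,x,y,yaw,img):
    P=[[-62,68,70],[-62,-68,70],[62,-68,70],[62,68,70],[86,53,23],[86,-53,23],[0,36,120],[0,-36,120],[86,53,46],[86,-53,46]]
    W=R.from_euler('z',yaw,degrees=True).apply(np.array(P)/1000)+[x,y,.006]
    for u,v in proj(c,W): cv2.circle(img,(int(u*8),int(v*8)),5,(0,0,255),-1)
g=g.mean(0)
for y in (148,):
  out=[]
  for c,f,o in(("top","pics/t0.png",(292,138)),("scene","pics/s0.png",(264,116))):
    i=cv2.imread(f);i=cv2.resize(i,None,fx=8,fy=8,interpolation=cv2.INTER_CUBIC)
    ov(c,g[0],g[1],y,i);out.append(cv2.resize(i[o[1]*8-40:o[1]*8+500,o[0]*8-20:o[0]*8+560],None,fx=.68,fy=.68))
  cv2.imwrite("pics/ov.png",np.hstack(out))
go([g[0],g[1],.127],148)
go([g[0],g[1],.127],-32)
E
```

```text
(array([ 0.57906793, -0.2854479 ,  0.12774515]), array([ 0.19330232,  0.16463688, -0.23381528, -0.01187911]))
[[ 0.667 -0.267  0.076]
 [ 0.604 -0.372  0.076]
 [ 0.538 -0.193  0.076]
 [ 0.476 -0.279  0.076]]
[[ 0.5968146  -0.25582129  0.126     ]
 [ 0.56171924 -0.31433046  0.126     ]]
-120.95644857144887 0.06822761447268436
-121.0971781884797 0.12223494157758405
tcp [ 0.1961 -0.6459  0.2396] toolY deg -73.1 zaxis [ 0. -0. -1.] q [ 1.25  0.47 -0.05  1.53  0.02  1.14 -0.08] t 1.2
turn [-0.   -0.   23.15] shift [-10.18  -2.67   2.25]
tcp [ 0.1961 -0.6459  0.2396] toolY deg -73.1 zaxis [ 0. -0. -1.] q [ 1.25  0.47 -0.05  1.53  0.02  1.14 -0.08] t 1.2
turn [ 0.   -0.   -6.85] shift [10.18  2.67  2.25]
```

View pics/ov.png

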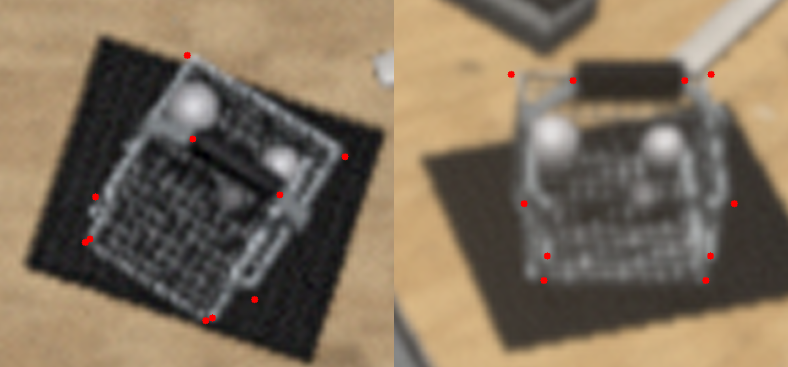

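```bash
python3 -m jog '[{"wz":-0.7},{"wz":-0.7},{"wz":-0.7},{"wz":-0.7},{"wz":-0.7},{"wz":-0.7},{"wz":-0.7},{"wz":-0.7},{"wz":-0.7},{"wz":-0.7}]' 60
python3 -m jog '[{"tx":1,"ty":0.25},{"tx":1,"ty":0.25},{"tx":1,"ty":0.25},{"tx":1,"ty":0.25},{"tx":1,"ty":0.25},{"tx":1,"ty":0.25},{"tx":1,"ty":0.25},{"tx":1,"ty":0.25},{"tx":1,"ty":0.25},{"tx":1,"ty":0.25}]'
python3 - <<'E'
from h import *
go([.579,-.286,.128],-31)
camera("scene");camera("top")
for c in("scene","top"):print([(d["conf"],d["bbox"]) for d in outline_of(c,"basket")+outline_of(c,"basket_grip")])
E
```

```text
tcp [ 0.1961 -0.6459  0.2396] toolY deg -73.1 zaxis [ 0. -0. -1.] q [ 1.25  0.47 -0.05  1.53  0.02  1.14 -0.08] t 1.2
turn [ 0.   -0.   -7.02] shift [10.11  2.86  2.23]
[(0.77, [284.3, 122.0, 37.8, 42.1]), (0.87, [282.8, 122.7, 40.2, 40.8]), (0.25, [160.9, 152.3, 122.8, 88.5])]
[(0.73, [302.3, 141.9, 52.1, 48.7]), (0.64, [312.4, 150.8, 33.5, 35.0])]invalid input
invalid input
```

```bash
python3 -m jog '[{"tx":0,"ty":0,"tz":0,"wx":0,"wy":0,"wz":-0.7,"claw":1},{"tx":0,"ty":0,"tz":0,"wx":0,"wy":0,"wz":-0.7,"claw":1},{"tx":0,"ty":0,"tz":0,"wx":0,"wy":0,"wz":-0.7,"claw":1},{"tx":0,"ty":0,"tz":0,"wx":0,"wy":0,"wz":-0.7,"claw":1},{"tx":0,"ty":0,"tz":0,"wx":0,"wy":0,"wz":-0.7,"claw":1},{"tx":0,"ty":0,"tz":0,"wx":0,"wy":0,"wz":-0.7,"claw":1},{"tx":0,"ty":0,"tz":0,"wx":0,"wy":0,"wz":-0.7,"claw":1},{"tx":0,"ty":0,"tz":0,"wx":0,"wy":0,"wz":-0.7,"claw":1},{"tx":0,"ty":0,"tz":0,"wx":0,"wy":0,"wz":-0.7,"claw":1},{"tx":0,"ty":0,"tz":0,"wx":0,"wy":0,"wz":-0.7,"claw":1}]' 60; python3 -m jog --help; python3 - <<'E'
from h import *
go([.579,-.286,.128],-31)
E
```

```text
time: 2.75
tcp_pos: [0.1961, -0.6459, 0.2396]
orientation: [2.734, 1.548, 0.0]
contact_force: [0.2, 0.6, -0.0]
width: 0.087
grip_force: 0.0
tcp [ 0.1961 -0.6459  0.2396] toolY deg -31.0 zaxis [ 0. -0. -1.] q [ 1.36  0.48 -0.21  1.53  0.1   1.15  0.59] t 2.8
turn [0. 0. 0.] shift [10.11  2.86  2.23]invalid input: not JSON, or not a number
```

```bash
python3 -m jog '[{"tx":1,"ty":0.28,"claw":1},{"tx":1,"ty":0.28,"claw":1},{"tx":1,"ty":0.28,"claw":1},{"tx":1,"ty":0.28,"claw":1},{"tx":1,"ty":0.28,"claw":1},{"tx":1,"ty":0.28,"claw":1},{"tx":1,"ty":0.28,"claw":1},{"tx":1,"ty":0.28,"claw":1},{"tx":1,"ty":0.28,"claw":1},{"tx":1,"ty":0.28,"claw":1}]' || python3 -m jog '[{"tx":1,"ty":0.28,"tz":0,"wx":0,"wy":0,"wz":0,"claw":1},{"tx":1,"ty":0.28,"tz":0,"wx":0,"wy":0,"wz":0,"claw":1},{"tx":1,"ty":0.28,"tz":0,"wx":0,"wy":0,"wz":0,"claw":1},{"tx":1,"ty":0.28,"tz":0,"wx":0,"wy":0,"wz":0,"claw":1},{"tx":1,"ty":0.28,"tz":0,"wx":0,"wy":0,"wz":0,"claw":1},{"tx":1,"ty":0.28,"tz":0,"wx":0,"wy":0,"wz":0,"claw":1},{"tx":1,"ty":0.28,"tz":0,"wx":0,"wy":0,"wz":0,"claw":1},{"tx":1,"ty":0.28,"tz":0,"wx":0,"wy":0,"wz":0,"claw":1},{"tx":1,"ty":0.28,"tz":0,"wx":0,"wy":0,"wz":0,"claw":1},{"tx":1,"ty":0.28,"tz":0,"wx":0,"wy":0,"wz":0,"claw":1}]'; python3 - <<'E'
from h import *
go([.579,-.286,.128],-31)
E
```

```text
time: 4.0
tcp_pos: [0.5755, -0.2891, 0.2398]
orientation: [2.735, 1.544, 0.0]
contact_force: [1.1, -0.5, 0.4]
width: 0.0871
grip_force: 0.0
tcp [ 0.5755 -0.2891  0.2398] toolY deg -31.1 zaxis [ 0.    -0.001 -1.   ] q [ 0.66  0.44 -0.36  1.6   0.17  1.13 -0.28] t 4.0
turn [ 0.01  0.   -0.02] shift [0.09 0.03 2.24]invalid input
```

```bash
python3 -m jog '[{"tx":0.09,"ty":0.03,"tz":0.58,"wx":0,"wy":0,"wz":0,"claw":1},{"tx":0,"ty":0,"tz":0.58,"wx":0,"wy":0,"wz":0,"claw":1},{"tx":0,"ty":0,"tz":0.58,"wx":0,"wy":0,"wz":0,"claw":1},{"tx":0,"ty":0,"tz":0.58,"wx":0,"wy":0,"wz":0,"claw":1},{"tx":0,"ty":0,"tz":0,"wx":0,"wy":0,"wz":0,"claw":0},{"tx":0,"ty":0,"tz":0,"wx":0,"wy":0,"wz":0,"claw":0},{"tx":0,"ty":0,"tz":0,"wx":0,"wy":0,"wz":0,"claw":0},{"tx":0,"ty":0,"tz":0,"wx":0,"wy":0,"wz":0,"claw":0},{"tx":0,"ty":0,"tz":0,"wx":0,"wy":0,"wz":0,"claw":0},{"tx":0,"ty":0,"tz":0,"wx":0,"wy":0,"wz":0,"claw":0}]' 60; python3 - <<'E'
from h import *
go([.579,-.286,.128],-31)
# tray frame
yaw=np.radians(-11.05);c=np.array([.5577,.0781])
X=np.array([np.cos(yaw),np.sin(yaw)]);Y=np.array([-X[1],X[0]])
print("pockets",[np.round(c+.097*X+k*.048*Y,4) for k in(2,1,0,-1,-2)])
L=c+.025*X
go([*(L+.086*X),.148],-11)
E
```

```text
time: 5.25
tcp_pos: [0.578, -0.2871, 0.1238]
orientation: [2.736, 1.544, 0.0]
contact_force: [0.1, -0.5, -0.1]
width: 0.0352
grip_force: 0.0
tcp [ 0.578  -0.2871  0.1238] toolY deg -31.1 zaxis [ 0. -0. -1.] q [ 0.63  0.56 -0.33  1.7   0.22  0.92 -0.33] t 5.2
turn [ 0.    0.   -0.02] shift [ 0.03  0.01 -0.08]
pockets [array([0.6713, 0.1537]), array([0.6621, 0.1066]), array([0.6529, 0.0595]), array([0.6437, 0.0124]), array([ 0.6345, -0.0347])]
tcp [ 0.578  -0.2871  0.1238] toolY deg -31.1 zaxis [ 0. -0. -1.] q [ 0.63  0.56 -0.33  1.7   0.22  0.92 -0.33] t 5.2
turn [ 0.    0.   -3.35] shift [ 7.09  0.43 -0.48]
```

```bash
python3 -m jog '[{"tx":0,"ty":0,"tz":0,"wx":0,"wy":0,"wz":0,"claw":0},{"tx":0,"ty":0,"tz":0,"wx":0,"wy":0,"wz":0,"claw":0},{"tx":0,"ty":0,"tz":0,"wx":0,"wy":0,"wz":0,"claw":0},{"tx":0,"ty":0,"tz":0,"wx":0,"wy":0,"wz":0,"claw":0},{"tx":0,"ty":0,"tz":0,"wx":0,"wy":0,"wz":0,"claw":0},{"tx":0,"ty":0,"tz":-0.2,"wx":0,"wy":0,"wz":0,"claw":0},{"tx":0,"ty":0,"tz":-0.3,"wx":0,"wy":0,"wz":0,"claw":0},{"tx":0,"ty":0,"tz":-0.3,"wx":0,"wy":0,"wz":0,"claw":0},{"tx":0,"ty":0,"tz":-0.3,"wx":0,"wy":0,"wz":0,"claw":0},{"tx":0,"ty":0,"tz":-0.2,"wx":0,"wy":0,"wz":0,"claw":0}]' 60; python3 - <<'E'
from h import *
a=camera("scene");b=camera("top");go([.579,-.286,.128],-31)
cv2.imwrite("pics/l.png",np.hstack([cv2.resize(i[y-30:y+60,x-45:x+45,::-1],None,fx=4,fy=4) for i,x,y in((a,305,140),(b,330,165))]))
E
```

```text
time: 6.5
tcp_pos: [0.5783, -0.2871, 0.1902]
orientation: [2.735, 1.544, 0.001]
contact_force: [0.2, -0.4, -5.3]
width: 0.0156
grip_force: 60.0
tcp [ 0.5788 -0.2873  0.1904] toolY deg -31.1 zaxis [ 0.003 -0.001 -1.   ] q [ 0.65  0.49 -0.35  1.65  0.19  1.04 -0.31] t 6.6
turn [ 0.03 -0.   -0.02] shift [ 0.02 -0.01  1.25]
```

View pics/l.png

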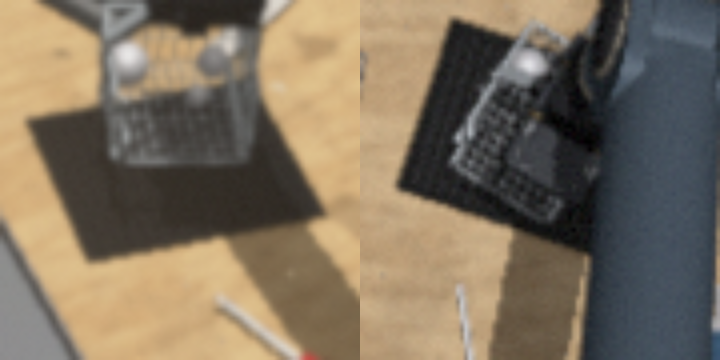

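```bash
python3 -m jog '[{"tx":0.15,"ty":0,"tz":0,"wx":0,"wy":0,"wz":-0.33,"claw":0},{"tx":0.3,"ty":0,"tz":0,"wx":0,"wy":0,"wz":-0.33,"claw":0},{"tx":0.4,"ty":0,"tz":0,"wx":0,"wy":0,"wz":-0.33,"claw":0},{"tx":0.4,"ty":0,"tz":0,"wx":0,"wy":0,"wz":-0.33,"claw":0},{"tx":0.4,"ty":0,"tz":0,"wx":0,"wy":0,"wz":-0.33,"claw":0},{"tx":0.4,"ty":0,"tz":0,"wx":0,"wy":0,"wz":-0.33,"claw":0},{"tx":0.4,"ty":0,"tz":0,"wx":0,"wy":0,"wz":-0.33,"claw":0},{"tx":0.4,"ty":0,"tz":0,"wx":0,"wy":0,"wz":-0.33,"claw":0},{"tx":0.4,"ty":0,"tz":0,"wx":0,"wy":0,"wz":-0.33,"claw":0},{"tx":0.4,"ty":0,"tz":0,"wx":0,"wy":0,"wz":-0.33,"claw":0}]'; python3 - <<'E'
from h import *
go([.6667,.0568,.155],-11)
E
```

```text
time: 7.85
tcp_pos: [0.6446, -0.1166, 0.1886]
orientation: [2.427, 1.994, 0.0]
contact_force: [-0.6, -0.2, -4.8]
width: 0.0159
grip_force: 60.0
tcp [ 0.6446 -0.1166  0.1886] toolY deg -11.2 zaxis [ 0. -0. -1.] q [ 0.43  0.52 -0.46  1.62  0.25  1.06 -0.29] t 7.8
turn [ 0.    0.   -0.03] shift [ 3.49 -0.23  0.67]
```

```bash
python3 -m jog '[{"tx":0.4,"ty":-0.03,"tz":0,"wx":0,"wy":0,"wz":0,"claw":0},{"tx":0.5,"ty":-0.03,"tz":0,"wx":0,"wy":0,"wz":0,"claw":0},{"tx":0.5,"ty":-0.03,"tz":0,"wx":0,"wy":0,"wz":0,"claw":0},{"tx":0.5,"ty":-0.03,"tz":0,"wx":0,"wy":0,"wz":0,"claw":0},{"tx":0.5,"ty":-0.03,"tz":0,"wx":0,"wy":0,"wz":0,"claw":0},{"tx":0.5,"ty":-0.03,"tz":0,"wx":0,"wy":0,"wz":0,"claw":0},{"tx":0.4,"ty":-0.03,"tz":0.1,"wx":0,"wy":0,"wz":0,"claw":0},{"tx":0.2,"ty":-0.02,"tz":0.2,"wx":0,"wy":0,"wz":0,"claw":0},{"tx":0,"ty":0,"tz":0.2,"wx":0,"wy":0,"wz":0,"claw":0},{"tx":0,"ty":0,"tz":0.15,"wx":0,"wy":0,"wz":0,"claw":0}]'; python3 - <<'E'
from h import *
go([.6667,.0568,.155],-11)
E
```

```text
time: 9.1
tcp_pos: [0.6669, 0.0543, 0.1546]
orientation: [2.431, 1.99, -0.004]
contact_force: [-0.4, 0.0, -4.5]
width: 0.0156
grip_force: 60.0
tcp [0.6669 0.0543 0.1546] toolY deg -11.4 zaxis [-0.002 -0.002 -1.   ] q [ 0.17  0.58 -0.46  1.61  0.29  1.02 -0.58] t 9.1
turn [-0.01  0.02 -0.07] shift [ 0.05 -0.01 -0.01]
```

```bash
for k in 1; do python3 -m jog '[{"tx":0,"ty":-0.033,"tz":-0.01,"wx":-0.167,"wy":0,"wz":0,"claw":0},{"tx":0,"ty":-0.033,"tz":-0.01,"wx":-0.167,"wy":0,"wz":0,"claw":0},{"tx":0,"ty":-0.033,"tz":-0.01,"wx":-0.167,"wy":0,"wz":0,"claw":0},{"tx":0,"ty":-0.033,"tz":-0.01,"wx":-0.167,"wy":0,"wz":0,"claw":0},{"tx":0,"ty":-0.033,"tz":-0.01,"wx":-0.167,"wy":0,"wz":0,"claw":0},{"tx":0,"ty":-0.033,"tz":-0.01,"wx":-0.167,"wy":0,"wz":0,"claw":0},{"tx":0,"ty":-0.033,"tz":-0.01,"wx":-0.167,"wy":0,"wz":0,"claw":0},{"tx":0,"ty":-0.033,"tz":-0.01,"wx":-0.167,"wy":0,"wz":0,"claw":0},{"tx":0,"ty":-0.033,"tz":-0.01,"wx":-0.167,"wy":0,"wz":0,"claw":0},{"tx":0,"ty":-0.033,"tz":-0.01,"wx":-0.167,"wy":0,"wz":0,"claw":0}]'; done
python3 -m jog '[{"tx":0,"ty":-0.033,"tz":-0.03,"wx":-0.167,"wy":0,"wz":0,"claw":0},{"tx":0,"ty":-0.033,"tz":-0.03,"wx":-0.167,"wy":0,"wz":0,"claw":0},{"tx":0,"ty":-0.033,"tz":-0.03,"wx":-0.167,"wy":0,"wz":0,"claw":0},{"tx":0,"ty":-0.033,"tz":-0.03,"wx":-0.167,"wy":0,"wz":0,"claw":0},{"tx":0,"ty":-0.033,"tz":-0.03,"wx":-0.167,"wy":0,"wz":0,"claw":0},{"tx":0,"ty":-0.033,"tz":-0.03,"wx":-0.167,"wy":0,"wz":0,"claw":0},{"tx":0,"ty":-0.033,"tz":-0.03,"wx":-0.167,"wy":0,"wz":0,"claw":0},{"tx":0,"ty":-0.033,"tz":-0.03,"wx":-0.167,"wy":0,"wz":0,"claw":0},{"tx":0,"ty":-0.033,"tz":-0.03,"wx":-0.167,"wy":0,"wz":0,"claw":0},{"tx":0,"ty":-0.033,"tz":-0.03,"wx":-0.167,"wy":0,"wz":0,"claw":0}]'
python3 - <<'E'
from h import *
a=camera("scene");go([.6667,.0568,.155])
s=get_state();A=R.from_rotvec(s["orientation"]);print("lip",s["tcp_pos"]+A.apply([0,-.086,.095]))
cv2.imwrite("pics/p1.png",cv2.resize(a[100:270,140:360,::-1],None,fx=3.5,fy=3.5))
E
```

```text
time: 10.35
tcp_pos: [0.6507, 0.0594, 0.1597]
orientation: [2.321, 1.903, 0.168]
contact_force: [0.4, -0.8, -4.3]
width: 0.0157
grip_force: 60.0
time: 11.6
tcp_pos: [0.6313, 0.0633, 0.1702]
orientation: [2.206, 1.809, 0.321]
contact_force: [-0.3, 0.5, -4.0]
width: 0.0157
grip_force: 60.0
tcp [0.6307 0.0635 0.1701] toolY deg -11.3 zaxis [ 0.337 -0.067 -0.939] q [ 0.07  0.37 -0.37  1.94  0.52  0.6  -0.86] t 11.7
turn [0. 0. 0.] shift [0.01 0.58 0.54]
lip [0.58347386 0.07286818 0.05134001]
```

View pics/p1.png

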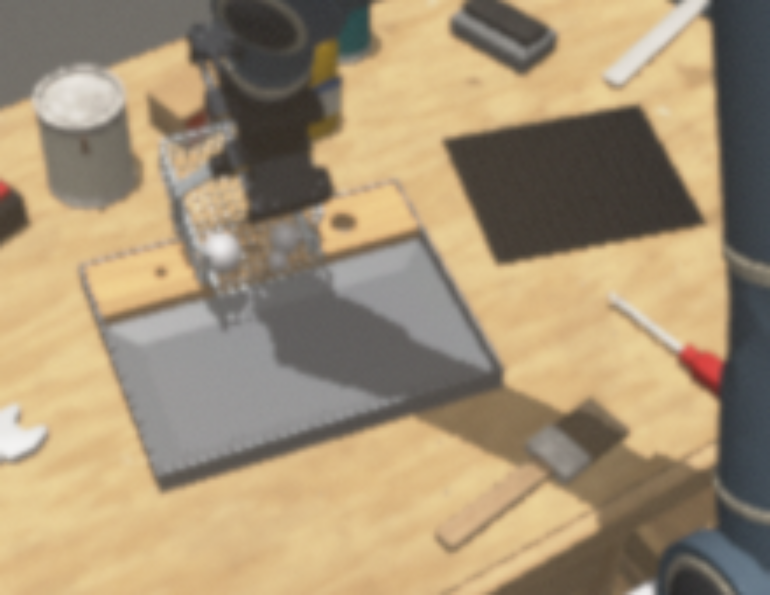

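```bash
python3 -m jog '[{"tx":0,"ty":-0.033,"tz":-0.014,"wx":-0.167,"wy":0,"wz":0,"claw":0},{"tx":0,"ty":-0.033,"tz":-0.014,"wx":-0.167,"wy":0,"wz":0,"claw":0},{"tx":0,"ty":-0.033,"tz":-0.014,"wx":-0.167,"wy":0,"wz":0,"claw":0},{"tx":0,"ty":-0.033,"tz":-0.014,"wx":-0.167,"wy":0,"wz":0,"claw":0},{"tx":0,"ty":-0.033,"tz":-0.014,"wx":-0.167,"wy":0,"wz":0,"claw":0},{"tx":0,"ty":-0.033,"tz":-0.014,"wx":-0.167,"wy":0,"wz":0,"claw":0},{"tx":0,"ty":-0.033,"tz":-0.014,"wx":-0.167,"wy":0,"wz":0,"claw":0},{"tx":0,"ty":-0.033,"tz":-0.014,"wx":-0.167,"wy":0,"wz":0,"claw":0},{"tx":0,"ty":-0.033,"tz":-0.014,"wx":-0.167,"wy":0,"wz":0,"claw":0},{"tx":0,"ty":-0.033,"tz":-0.014,"wx":-0.167,"wy":0,"wz":0,"claw":0}]'
python3 -m jog '[{"tx":0,"ty":-0.033,"tz":-0.03,"wx":-0.167,"wy":0,"wz":0,"claw":0},{"tx":0,"ty":-0.033,"tz":-0.03,"wx":-0.167,"wy":0,"wz":0,"claw":0},{"tx":0,"ty":-0.033,"tz":-0.03,"wx":-0.167,"wy":0,"wz":0,"claw":0},{"tx":0,"ty":-0.033,"tz":-0.03,"wx":-0.167,"wy":0,"wz":0,"claw":0},{"tx":0,"ty":-0.033,"tz":-0.03,"wx":-0.167,"wy":0,"wz":0,"claw":0},{"tx":0,"ty":-0.033,"tz":-0.03,"wx":-0.167,"wy":0,"wz":0,"claw":0},{"tx":0,"ty":-0.033,"tz":-0.03,"wx":-0.167,"wy":0,"wz":0,"claw":0},{"tx":0,"ty":-0.033,"tz":-0.03,"wx":-0.167,"wy":0,"wz":0,"claw":0},{"tx":0,"ty":-0.033,"tz":-0.03,"wx":-0.167,"wy":0,"wz":0,"claw":0},{"tx":0,"ty":-0.033,"tz":-0.03,"wx":-0.167,"wy":0,"wz":0,"claw":0}]'
python3 - <<'E'
from h import *
a=camera("scene");go([.6667,.0568,.155])
s=get_state();A=R.from_rotvec(s["orientation"]);print("lip",s["tcp_pos"]+A.apply([0,-.086,.095]))
cv2.imwrite("pics/p2.png",cv2.resize(a[100:270,140:360,::-1],None,fx=3.5,fy=3.5))
E
```

```text
time: 12.9
tcp_pos: [0.6138, 0.0669, 0.1697]
orientation: [2.086, 1.711, 0.461]
contact_force: [0.9, -0.2, -3.3]
width: 0.0155
grip_force: 60.0
time: 14.15
tcp_pos: [0.592, 0.0719, 0.1725]
orientation: [1.963, 1.611, 0.59]
contact_force: [0.7, 0.5, -3.1]
width: 0.0154
grip_force: 60.0
tcp [0.5913 0.0721 0.1721] toolY deg -11.2 zaxis [ 0.631 -0.124 -0.766] q [-0.35  0.25 -0.02  2.25  1.52  0.35 -1.96] t 14.2
turn [0. 0. 0.] shift [-0.01  0.96  1.25]
lip [0.58667289 0.07319713 0.04399493]
```

View pics/p2.png

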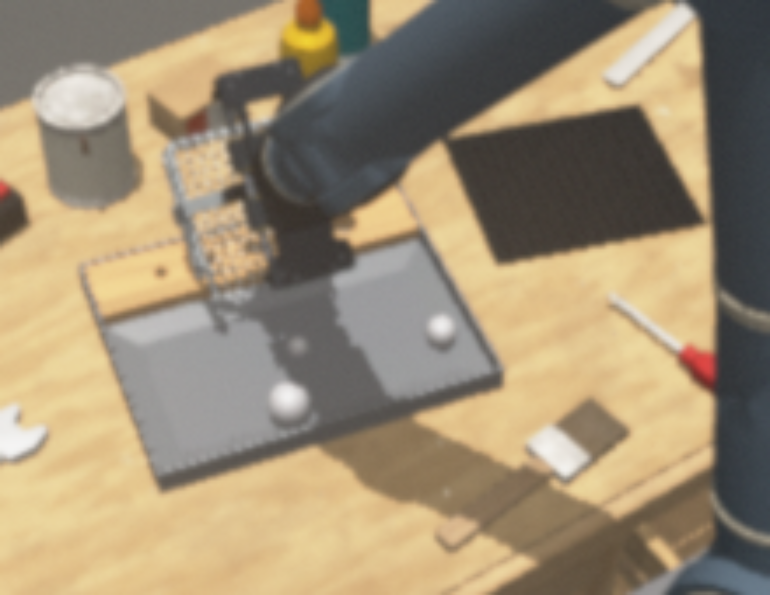

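```bash
python3 -m jog '[{"tx":0,"ty":0.033,"tz":-0.01,"wx":0.167,"wy":0,"wz":0,"claw":0},{"tx":0,"ty":0.033,"tz":-0.01,"wx":0.167,"wy":0,"wz":0,"claw":0},{"tx":0,"ty":0.033,"tz":-0.01,"wx":0.167,"wy":0,"wz":0,"claw":0},{"tx":0,"ty":0.033,"tz":-0.01,"wx":0.167,"wy":0,"wz":0,"claw":0},{"tx":0,"ty":0.033,"tz":-0.01,"wx":0.167,"wy":0,"wz":0,"claw":0},{"tx":0,"ty":0.033,"tz":-0.01,"wx":0.167,"wy":0,"wz":0,"claw":0},{"tx":0,"ty":0.033,"tz":-0.01,"wx":0.167,"wy":0,"wz":0,"claw":0},{"tx":0,"ty":0.033,"tz":-0.01,"wx":0.167,"wy":0,"wz":0,"claw":0},{"tx":0,"ty":0.033,"tz":-0.01,"wx":0.167,"wy":0,"wz":0,"claw":0},{"tx":0,"ty":0.033,"tz":-0.01,"wx":0.167,"wy":0,"wz":0,"claw":0}]'
python3 -m jog '[{"tx":0,"ty":0.1,"tz":0,"wx":0.5,"wy":0,"wz":0,"claw":0},{"tx":0,"ty":0.1,"tz":0,"wx":0.5,"wy":0,"wz":0,"claw":0},{"tx":0,"ty":0.1,"tz":0,"wx":0.5,"wy":0,"wz":0,"claw":0},{"tx":0,"ty":0.1,"tz":0,"wx":0.5,"wy":0,"wz":0,"claw":0},{"tx":0,"ty":0.1,"tz":0,"wx":0.5,"wy":0,"wz":0,"claw":0},{"tx":0,"ty":0.1,"tz":0,"wx":0.5,"wy":0,"wz":0,"claw":0},{"tx":0,"ty":0.1,"tz":0,"wx":0.5,"wy":0,"wz":0,"claw":0},{"tx":0,"ty":0.1,"tz":0,"wx":0.5,"wy":0,"wz":0,"claw":0},{"tx":0,"ty":0.1,"tz":0,"wx":0.5,"wy":0,"wz":0,"claw":0},{"tx":0,"ty":0.1,"tz":0,"wx":0.5,"wy":0,"wz":0,"claw":0}]'
python3 - <<'E'
from h import *
go([.5755,-.2865,.19],-18)
E
```

```text
time: 15.45
tcp_pos: [0.6026, 0.069, 0.1863]
orientation: [2.087, 1.712, 0.46]
contact_force: [0.6, 0.3, -2.9]
width: 0.0154
grip_force: 60.0
time: 16.7
tcp_pos: [0.6496, 0.0594, 0.2003]
orientation: [2.429, 1.991, 0.001]
contact_force: [0.2, 0.1, -3.6]
width: 0.0151
grip_force: 60.0
tcp [0.6496 0.0594 0.2003] toolY deg -11.3 zaxis [ 0.001 -0.    -1.   ] q [ 0.12  0.5  -0.39  1.62  0.21  1.07 -0.53] t 16.7
turn [0.01 0.   1.12] shift [-7.04  0.73  0.21]
```

```bash
python3 -m jog '[{"tx":0,"ty":0,"tz":0,"wx":0,"wy":0,"wz":0.56,"claw":0},{"tx":-0.3,"ty":0,"tz":0,"wx":0,"wy":0,"wz":0.56,"claw":0},{"tx":-0.7,"ty":0.09,"tz":0,"wx":0,"wy":0,"wz":0,"claw":0},{"tx":-0.9,"ty":0.09,"tz":0,"wx":0,"wy":0,"wz":0,"claw":0},{"tx":-0.9,"ty":0.09,"tz":0,"wx":0,"wy":0,"wz":0,"claw":0},{"tx":-0.9,"ty":0.09,"tz":0,"wx":0,"wy":0,"wz":0,"claw":0},{"tx":-0.9,"ty":0.09,"tz":0,"wx":0,"wy":0,"wz":0,"claw":0},{"tx":-0.9,"ty":0.09,"tz":0,"wx":0,"wy":0,"wz":0,"claw":0},{"tx":-0.9,"ty":0.09,"tz":0,"wx":0,"wy":0,"wz":0,"claw":0},{"tx":-0.6,"ty":0.09,"tz":0,"wx":0,"wy":0,"wz":0,"claw":0}]'
python3 - <<'E'
from h import *
go([.576,-.286,.124],-18)
E
```

```text
time: 17.95
tcp_pos: [0.5737, -0.2888, 0.2005]
orientation: [2.544, 1.839, -0.002]
contact_force: [0.1, -0.1, -3.1]
width: 0.0153
grip_force: 60.0
tcp [ 0.5737 -0.2888  0.2005] toolY deg -18.3 zaxis [ 0.    -0.003 -1.   ] q [ 0.61  0.47 -0.29  1.65  0.15  1.05 -0.05] t 17.9
turn [ 0.01  0.02 -0.05] shift [0.07 0.03 1.53]
```

```bash
python3 -m jog '[{"tx":0.07,"ty":0.03,"tz":0.3,"wx":0,"wy":0,"wz":0,"claw":0},{"tx":0,"ty":0,"tz":0.3,"wx":0,"wy":0,"wz":0,"claw":0},{"tx":0,"ty":0,"tz":0.3,"wx":0,"wy":0,"wz":0,"claw":0},{"tx":0,"ty":0,"tz":0.25,"wx":0,"wy":0,"wz":0,"claw":0},{"tx":0,"ty":0,"tz":0.15,"wx":0,"wy":0,"wz":0,"claw":0},{"tx":0,"ty":0,"tz":0.1,"wx":0,"wy":0,"wz":0,"claw":0},{"tx":0,"ty":0,"tz":0.06,"wx":0,"wy":0,"wz":0,"claw":0},{"tx":0,"ty":0,"tz":0.04,"wx":0,"wy":0,"wz":0,"claw":0},{"tx":0,"ty":0,"tz":0.02,"wx":0,"wy":0,"wz":0,"claw":0},{"tx":0,"ty":0,"tz":0,"wx":0,"wy":0,"wz":0,"claw":0}]'
```

```text
time: 19.2
tcp_pos: [0.5785, -0.2818, 0.1245]
orientation: [2.541, 1.845, 0.001]
contact_force: [-0.3, -0.2, -3.5]
width: 0.0156
grip_force: 60.0
```

```bash
python3 -m jog '[{"tx":-0.06,"ty":-0.02,"tz":0,"wx":0,"wy":0,"wz":0,"claw":0},{"tx":-0.05,"ty":-0.01,"tz":0,"wx":0,"wy":0,"wz":0,"claw":0},{"tx":0,"ty":0,"tz":0.02,"wx":0,"wy":0,"wz":0,"claw":0},{"tx":0,"ty":0,"tz":0.01,"wx":0,"wy":0,"wz":0,"claw":0},{"tx":0,"ty":0,"tz":0,"wx":0,"wy":0,"wz":0,"claw":0.4},{"tx":0,"ty":0,"tz":0,"wx":0,"wy":0,"wz":0,"claw":0.6},{"tx":0,"ty":0,"tz":0,"wx":0,"wy":0,"wz":0,"claw":0.7},{"tx":0,"ty":0,"tz":0,"wx":0,"wy":0,"wz":0,"claw":0.7},{"tx":0,"ty":0,"tz":-0.6,"wx":0,"wy":0,"wz":0,"claw":0.7},{"tx":0,"ty":0,"tz":-0.8,"wx":0,"wy":0,"wz":0,"claw":0.7}]' 
python3 - <<'E'
from h import *
go([.576,-.286,.124],-18)
E
```

```text
time: 20.45
tcp_pos: [0.5746, -0.286, 0.1924]
orientation: [-2.54, -1.845, 0.001]
contact_force: [0.3, 0.2, -0.4]
width: 0.0595
grip_force: 0.0
tcp [ 0.5746 -0.286   0.1924] toolY deg -18.0 zaxis [-0.001  0.001 -1.   ] q [ 0.61  0.48 -0.29  1.65  0.15  1.04 -0.05] t 20.4
turn [-0.02 -0.01 -0.  ] shift [0.01 0.03 1.37]
```

```bash
cat >> h.py <<'E'
RAD={20:.010,25:.0125,30:.015,35:.0175,40:.020}
c0=np.array([.5577,.0781]);yw=np.radians(-11.05)
X=np.array([np.cos(yw),np.sin(yw)]);Y=np.array([-X[1],X[0]])
def balls():
    a=camera("scene");b=camera("top");out=[]
    for n in RAD:
        for c in("top","scene"):
            for d in outline_of(c,f"ball_{n}_center"):
                l,t,w,h=d["bbox"];print(n,c,round(d["conf"],2),d["bbox"])
    return a,b
E
python3 - <<'E'
from h import *
a,b=balls()
cv2.imwrite("pics/b1s.png",a[:,:,::-1]);cv2.imwrite("pics/b1t.png",b[:,:,::-1])
f=lambda i,k:cv2.resize(i,(k,k),interpolation=cv2.INTER_CUBIC)
cv2.imwrite("pics/b1.png",np.hstack([cv2.resize(b[120:220,185:295,::-1],(396,360),interpolation=cv2.INTER_CUBIC),cv2.resize(a[140:250,160:290,::-1],(396,336),interpolation=cv2.INTER_CUBIC)[:360] if 0 else cv2.resize(a[140:250,165:286,::-1],(396,360),interpolation=cv2.INTER_CUBIC)]))
E
```

```text
25 scene 0.48 [164.0, 152.8, 120.1, 90.2]
25 scene 0.47 [165.0, 281.4, 28.5, 33.6]
30 scene 0.54 [260.4, 186.2, 7.3, 10.7]
35 top 0.7 [295.1, 137.7, 48.9, 59.0]
```

View pics/b1.png

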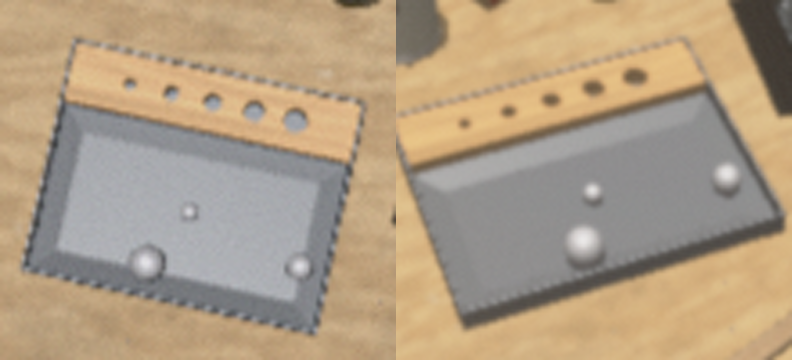

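```bash
python3 - <<'E'
from h import *
P={"A":((190,211),(593,194)),"B":((300,267),(727,178)),"C":((147,262),(584,246))}
for k,(t,s) in P.items():
    uv=[]
    for c,(u,v) in(("top",np.array(t)/3.6+[185,120]),("scene",np.array([(s[0]-396)*121/396,s[1]*110/360])+[165,140])):
        n=cv2.imread(f"pics/b1{c[0]}.png");o=cv2.imread(f"pics/{c[0]}0.png")
        g=cv2.cvtColor(n,6).astype(float)-cv2.cvtColor(o,6)
        h=9;x0,y0=int(round(u))-h,int(round(v))-h
        w=np.clip(g[y0:y0+2*h+1,x0:x0+2*h+1],0,None);pk=np.percentile(w,99);m=(w>.25*pk)
        n_,lab,st,ce=cv2.connectedComponentsWithStats(m.astype(np.uint8));i=1+np.argmax(st[1:,4]);
        m=lab==i;yy,xx=np.nonzero(m);ww=w[m];cu=[(xx*ww).sum()/ww.sum()+x0,(yy*ww).sum()/ww.sum()+y0]
        l,tp,W,H,a=st[i];bc=[l+(W-1)/2+x0,tp+(H-1)/2+y0];uv.append(bc)
        print(k,c,"given",np.round([u,v],1),"cent",np.round(cu,1),"bbox",np.round(bc,1),W,H,"eqd",round(2*np.sqrt(a/np.pi),1))
    p,r=tri(*uv);print("  tri",np.round(p,4),"res",np.round(r,1))
    E=np.array(camera_model("top")["extrinsics"]);print("  px/mm top",387.48/(E[2,:3]@p+E[2,3])/1000)
    E=np.array(camera_model("scene")["extrinsics"]);print("  px/mm sc",467.46/(E[2,:3]@p+E[2,3])/1000)
    for rad in(.01,.015,.02):print(rad,np.round(back("top",uv[0],.004+rad),4),np.round(back("scene",uv[1],.004+rad),4), "tray",np.round((np.r_[back("top",uv[0],.004+rad)[0,:2]-c0@np.eye(2)]@np.c_[X,Y]),4))
E
```

```text
A top given [237.8 178.6] cent [238. 179.] bbox [238. 179.] 19 19 eqd 20.7
A scene given [225.2 199.3] cent [224.5 197.6] bbox [224.5 197.5] 6 6 eqd 5.5
  tri [0.5244 0.0789 0.0207] res [-0.2 -0.2  0.2  0. ]
  px/mm top 0.24583827955478832
  px/mm sc 0.29931388137699316
0.01 [[0.5244 0.0781 0.014 ]] [[0.5297 0.0767 0.014 ]] tray [-0.0327 -0.0064]
0.015 [[0.5239 0.078  0.019 ]] [[0.5261 0.0788 0.019 ]] tray [-0.0332 -0.0066]
0.02 [[0.5233 0.0779 0.024 ]] [[0.5226 0.0809 0.024 ]] tray [-0.0337 -0.0068]
B top given [268.3 194.2] cent [268.4 193.6] bbox [268.  193.5] 5 6 eqd 5.2
B scene given [266.1 194.4] cent [265.6 192.5] bbox [265.5 192.5] 8 8 eqd 7.6
  tri [ 0.4663 -0.0454  0.0269] res [ 0.2  0.1 -0.2 -0. ]
  px/mm top 0.24740565942335693
  px/mm sc 0.2975842643859424
0.01 [[ 0.4677 -0.0455  0.014 ]] [[ 0.4745 -0.0526  0.014 ]] tray [-0.0647 -0.1386]
0.015 [[ 0.4673 -0.0452  0.019 ]] [[ 0.4712 -0.05    0.019 ]] tray [-0.0651 -0.1384]
0.02 [[ 0.467  -0.0449  0.024 ]] [[ 0.4679 -0.0474  0.024 ]] tray [-0.0655 -0.1382]
C top given [225.8 192.8] cent [224.8 193.6] bbox [224.5 193. ] 6 7 eqd 6.4
C scene given [222.4 215.2] cent [221.7 212.8] bbox [222. 213.] 11 9 eqd 10.0
  tri [0.4626 0.1282 0.0385] res [ 0.5  0.4 -0.5 -0.1]
  px/mm top 0.2494958673085643
  px/mm sc 0.3122651415994274
0.01 [[0.4659 0.1317 0.014 ]] [[0.4779 0.1176 0.014 ]] tray [-0.1004  0.035 ]
0.015 [[0.4655 0.1314 0.019 ]] [[0.4746 0.1195 0.019 ]] tray [-0.1007  0.0347]
0.02 [[0.4652 0.1311 0.024 ]] [[0.4712 0.1214 0.024 ]] tray [-0.101   0.0343]
```

```bash
python3 - <<'E'
from h import *
pk=[c0+.097*X+k*.048*Y for k in(2,1,0,-1,-2)]
for c in("top","scene"):
    g=cv2.cvtColor(cv2.imread(f"pics/{c[0]}0.png"),6).astype(float)
    for i,p in enumerate(pk):
        u,v=proj(c,[*p,.028])[0];x0,y0=int(round(u))-6,int(round(v))-6
        w=g[y0:y0+13,x0:x0+13];d=np.clip(np.median(w)-w-15,0,None)
        yy,xx=np.mgrid[:13,:13];d[np.hypot(xx-6,yy-6)>5]=0
        uv=[(d*xx).sum()/d.sum()+x0,(d*yy).sum()/d.sum()+y0]
        print(c,i+1,np.round([u,v],1),np.round(uv,1),"->",np.round(back(c,uv,.028)[0,:2],4),"model",np.round(p,4))
# balls, eye centres with pixel-centre convention
for k,t,r in(("A",(190,211),.01),("B",(300,267),.015),("C",(147,262),.02)):
    uv=(np.array(t)+.5)/3.6-.5+[185,120];w=back("top",uv,.004+r)[0,:2];print(k,np.round(w,4))
for k,s,r in(("A",(593,194),.01),("B",(727,178),.015),("C",(584,246),.02)):
    uv=np.array([(s[0]-396+.5)*121/396,(s[1]+.5)*110/360])-.5+[165,140];print(k,np.round(back("scene",uv,.004+r)[0,:2],4))
E
```

```text
top 1 [220.2 142.4] [220.5 142.4] -> [0.6715 0.1524] model [0.6713 0.1537]
top 2 [231.7 144.9] [231.8 144.6] -> [0.6631 0.1064] model [0.6621 0.1066]
top 3 [243.2 147.4] [243.2 146.8] -> [0.6554 0.0595] model [0.6529 0.0595]
top 4 [254.7 149.9] [255.2 149. ] -> [0.6472 0.0106] model [0.6437 0.0124]
top 5 [266.2 152.4] [267.1 151.3] -> [ 0.6389 -0.038 ] model [ 0.6345 -0.0347]
scene 1 [183.9 177.2] [185.5 177.3] -> [0.668  0.1495] model [0.6713 0.1537]
scene 2 [197.2 173.5] [198.9 173.6] -> [0.6584 0.102 ] model [0.6621 0.1066]
scene 3 [210.3 169.8] [211.9 170.1] -> [0.6491 0.0555] model [0.6529 0.0595]
scene 4 [223.3 166.3] [224.8 166.4] -> [0.6404 0.0083] model [0.6437 0.0124]
scene 5 [236.  162.7] [237.5 162.9] -> [ 0.631  -0.0386] model [ 0.6345 -0.0347]
A [0.5274 0.0806]
B [ 0.4661 -0.0451]
C [0.4676 0.1273]
A [0.5237 0.079 ]
B [ 0.4651 -0.047 ]
C [0.4647 0.125 ]
```

```bash
python3 - <<'E'
from h import *
go([.5255,.0798,.0255],-11)
E
```

```text
tcp [ 0.575  -0.2864  0.1921] toolY deg -18.0 zaxis [ 0.  0. -1.] q [ 0.61  0.48 -0.29  1.65  0.15  1.03 -0.05] t 21.1
turn [-0.   -0.   -1.17] shift [ 7.   -2.37  3.33]
```

```bash
python3 -m jog '[{"tx":0,"ty":0,"tz":-0.2,"wx":0,"wy":0,"wz":-0.59,"claw":0.5},{"tx":0.3,"ty":0,"tz":0,"wx":0,"wy":0,"wz":-0.58,"claw":0.5},{"tx":0.9,"ty":-0.3,"tz":0,"wx":0,"wy":0,"wz":0,"claw":0.5},{"tx":0.9,"ty":-0.3,"tz":0,"wx":0,"wy":0,"wz":0,"claw":0.5},{"tx":0.9,"ty":-0.3,"tz":0,"wx":0,"wy":0,"wz":0,"claw":0.5},{"tx":0.9,"ty":-0.3,"tz":0.3,"wx":0,"wy":0,"wz":0,"claw":0.5},{"tx":0.9,"ty":-0.3,"tz":0.4,"wx":0,"wy":0,"wz":0,"claw":0.5},{"tx":0.9,"ty":-0.3,"tz":0.4,"wx":0,"wy":0,"wz":0,"claw":0.5},{"tx":0.9,"ty":-0.3,"tz":0.4,"wx":0,"wy":0,"wz":0,"claw":0.5},{"tx":0.4,"ty":-0.2,"tz":0.4,"wx":0,"wy":0,"wz":0,"claw":0.5}]' 30
python3 - <<'E'
from h import *
go([.5255,.0798,.0255],-11)
E
```

```text
time: 22.3
tcp_pos: [0.529, 0.0835, 0.1071]
orientation: [-2.418, -2.005, -0.003]
contact_force: [0.0, -0.2, 0.6]
width: 0.0437
grip_force: 0.0
tcp [0.529  0.0835 0.1071] toolY deg -10.7 zaxis [ 0.001  0.002 -1.   ] q [ 0.1   0.44 -0.42  1.97  0.25  0.78 -0.65] t 22.3
turn [ 0.01 -0.02  0.06] shift [-0.09 -0.06  1.63]
```

```bash
python3 -m jog '[{"tx":-0.09,"ty":-0.06,"tz":0.2,"wx":0,"wy":0,"wz":0,"claw":0.5},{"tx":0,"ty":0,"tz":0.5,"wx":0,"wy":0,"wz":0,"claw":0.5},{"tx":0,"ty":0,"tz":0.5,"wx":0,"wy":0,"wz":0,"claw":0.5},{"tx":0,"ty":0,"tz":0.3,"wx":0,"wy":0,"wz":0,"claw":0.5},{"tx":0,"ty":0,"tz":0.12,"wx":0,"wy":0,"wz":0,"claw":0.5},{"tx":0,"ty":0,"tz":0,"wx":0,"wy":0,"wz":0,"claw":0.5},{"tx":0,"ty":0,"tz":0,"wx":0,"wy":0,"wz":0,"claw":0.4},{"tx":0,"ty":0,"tz":0,"wx":0,"wy":0,"wz":0,"claw":0.3},{"tx":0,"ty":0,"tz":0,"wx":0,"wy":0,"wz":0,"claw":0.1},{"tx":0,"ty":0,"tz":0,"wx":0,"wy":0,"wz":0,"claw":0}]' 25
python3 -m jog '[{"tx":0,"ty":0,"tz":0,"wx":0,"wy":0,"wz":0,"claw":0},{"tx":0,"ty":0,"tz":0,"wx":0,"wy":0,"wz":0,"claw":0},{"tx":0,"ty":0,"tz":0,"wx":0,"wy":0,"wz":0,"claw":0},{"tx":0,"ty":0,"tz":0,"wx":0,"wy":0,"wz":0,"claw":0},{"tx":0,"ty":0,"tz":-0.1,"wx":0,"wy":0,"wz":0,"claw":0},{"tx":0,"ty":0,"tz":-0.2,"wx":0,"wy":0,"wz":0,"claw":0},{"tx":0,"ty":0,"tz":-0.3,"wx":0,"wy":0,"wz":0,"claw":0},{"tx":0,"ty":0,"tz":-0.3,"wx":0,"wy":0,"wz":0,"claw":0},{"tx":0,"ty":0,"tz":-0.1,"wx":0,"wy":0,"wz":0,"claw":0},{"tx":0,"ty":0,"tz":0,"wx":0,"wy":0,"wz":0,"claw":0}]'
python3 - <<'E'
from h import *
go([.6698,.1519,.09],-11)
a=camera("scene");cv2.imwrite("pics/g1.png",cv2.resize(a[130:240,160:290,::-1],None,fx=4,fy=4,interpolation=2))
E
```

```text
time: 23.55
tcp_pos: [0.5266, 0.075, 0.0269]
orientation: [2.423, 1.997, 0.002]
contact_force: [-0.4, 0.5, 0.3]
width: 0.0181
grip_force: 25.0
time: 24.8
tcp_pos: [0.5266, 0.0749, 0.0773]
orientation: [2.423, 1.997, 0.002]
contact_force: [0.0, 0.8, -1.1]
width: 0.0182
grip_force: 25.0
tcp [0.5266 0.0749 0.0773] toolY deg -11.0 zaxis [ 0.002 -0.    -1.   ] q [ 0.09  0.47 -0.4   2.    0.28  0.71 -0.67] t 24.8
turn [ 0.02 -0.   -0.  ] shift [ 2.06  2.52 -0.25]
```

View pics/g1.png

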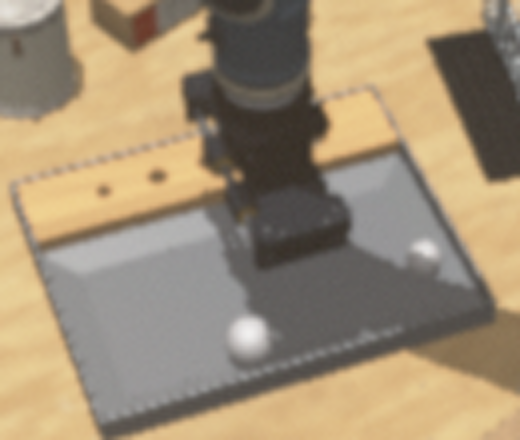

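```bash
python3 -m jog '[{"tx":0.2,"ty":0.25,"tz":-0.2,"wx":0,"wy":0,"wz":0,"claw":0},{"tx":0.3,"ty":0.35,"tz":-0.1,"wx":0,"wy":0,"wz":0,"claw":0},{"tx":0.3,"ty":0.4,"tz":0,"wx":0,"wy":0,"wz":0,"claw":0},{"tx":0.3,"ty":0.4,"tz":0,"wx":0,"wy":0,"wz":0,"claw":0},{"tx":0.3,"ty":0.4,"tz":0,"wx":0,"wy":0,"wz":0,"claw":0},{"tx":0.3,"ty":0.4,"tz":0,"wx":0,"wy":0,"wz":0,"claw":0},{"tx":0.29,"ty":0.32,"tz":0,"wx":0,"wy":0,"wz":0,"claw":0},{"tx":0,"ty":0,"tz":0,"wx":0,"wy":0,"wz":0,"claw":0},{"tx":0,"ty":0,"tz":0,"wx":0,"wy":0,"wz":0,"claw":0},{"tx":0,"ty":0,"tz":0,"wx":0,"wy":0,"wz":0,"claw":0}]'
python3 - <<'E'
from h import *
go([.6691,.1485,.049],-11);print(get_state()["width"])
E
```

```text
time: 26.1
tcp_pos: [0.6682, 0.1479, 0.0915]
orientation: [2.424, 1.997, -0.001]
contact_force: [-0.2, -0.4, 0.6]
width: 0.0181
grip_force: 25.0
tcp [0.6682 0.1479 0.0915] toolY deg -11.0 zaxis [-0.    -0.001 -1.   ] q [-0.03  0.66 -0.38  1.62  0.29  0.92 -0.7 ] t 26.1
turn [ 0.    0.01 -0.  ] shift [0.02 0.01 0.85]
0.018063669655816798
```

```bash
python3 -m jog '[{"tx":0.02,"ty":0.01,"tz":0.2,"wx":0,"wy":0,"wz":0,"claw":0},{"tx":0,"ty":0,"tz":0.25,"wx":0,"wy":0,"wz":0,"claw":0},{"tx":0,"ty":0,"tz":0.2,"wx":0,"wy":0,"wz":0,"claw":0},{"tx":0,"ty":0,"tz":0.1,"wx":0,"wy":0,"wz":0,"claw":0},{"tx":0,"ty":0,"tz":0.06,"wx":0,"wy":0,"wz":0,"claw":0},{"tx":0,"ty":0,"tz":0.03,"wx":0,"wy":0,"wz":0,"claw":0},{"tx":0,"ty":0,"tz":0.02,"wx":0,"wy":0,"wz":0,"claw":0},{"tx":0,"ty":0,"tz":0,"wx":0,"wy":0,"wz":0,"claw":0},{"tx":0,"ty":0,"tz":0,"wx":0,"wy":0,"wz":0,"claw":0},{"tx":0,"ty":0,"tz":0,"wx":0,"wy":0,"wz":0,"claw":0}]'
python3 - <<'E'
from h import *
go([.6691,.1485,.048],-11)
a=camera("scene");cv2.imwrite("pics/g2.png",cv2.resize(a[140:210,155:245,::-1],None,fx=6,fy=6,interpolation=2))
E
```

```text
time: 27.35
tcp_pos: [0.6699, 0.1496, 0.0499]
orientation: [2.423, 1.997, 0.002]
contact_force: [-2.6, -1.1, 5.9]
width: 0.0181
grip_force: 25.0
tcp [0.6699 0.1496 0.0499] toolY deg -11.0 zaxis [ 0.002 -0.    -1.   ] q [-0.04  0.71 -0.36  1.64  0.31  0.85 -0.72] t 27.4
turn [ 0.02 -0.   -0.  ] shift [-0.02 -0.01  0.04]
```

View pics/g2.png

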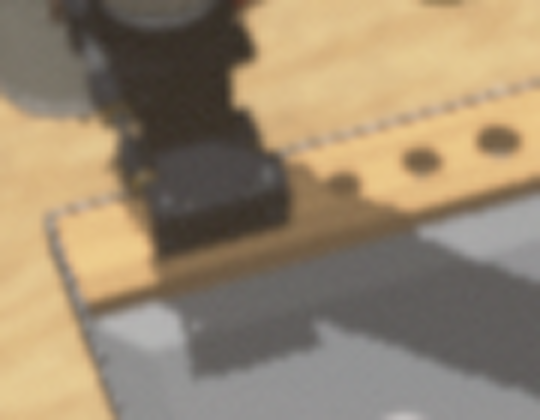

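```bash
python3 -m jog '[{"tx":0,"ty":0,"tz":-0.04,"wx":0,"wy":0,"wz":0,"claw":0},{"tx":-0.03,"ty":-0.04,"tz":0,"wx":0,"wy":0,"wz":0,"claw":0},{"tx":0,"ty":0,"tz":0,"wx":0,"wy":0,"wz":0,"claw":0},{"tx":0,"ty":0,"tz":0.02,"wx":0,"wy":0,"wz":0,"claw":0},{"tx":0,"ty":0,"tz":0.02,"wx":0,"wy":0,"wz":0,"claw":0},{"tx":0,"ty":0,"tz":0.01,"wx":0,"wy":0,"wz":0,"claw":0},{"tx":0,"ty":0,"tz":0,"wx":0,"wy":0,"wz":0,"claw":0},{"tx":0,"ty":0,"tz":0,"wx":0,"wy":0,"wz":0,"claw":0},{"tx":0,"ty":0,"tz":0,"wx":0,"wy":0,"wz":0,"claw":0},{"tx":0,"ty":0,"tz":0,"wx":0,"wy":0,"wz":0,"claw":0}]'
```

```text
time: 28.65
tcp_pos: [0.6678, 0.1483, 0.0491]
orientation: [2.423, 1.997, 0.001]
contact_force: [-1.6, -1.3, 4.7]
width: 0.0182
grip_force: 25.0
```

```bash
python3 -m jog '[{"tx":0,"ty":0,"tz":-0.03,"wx":0,"wy":0,"wz":0,"claw":0},{"tx":-0.04,"ty":-0.03,"tz":0,"wx":0,"wy":0,"wz":0,"claw":0},{"tx":0,"ty":0,"tz":0,"wx":0,"wy":0,"wz":0,"claw":0},{"tx":0,"ty":0,"tz":0.02,"wx":0,"wy":0,"wz":0,"claw":0},{"tx":0,"ty":0,"tz":0.02,"wx":0,"wy":0,"wz":0,"claw":0},{"tx":0,"ty":0,"tz":0,"wx":0,"wy":0,"wz":0,"claw":0},{"tx":0,"ty":0,"tz":0,"wx":0,"wy":0,"wz":0,"claw":0},{"tx":0,"ty":0,"tz":0,"wx":0,"wy":0,"wz":0,"claw":0},{"tx":0,"ty":0,"tz":0,"wx":0,"wy":0,"wz":0,"claw":0},{"tx":0,"ty":0,"tz":0,"wx":0,"wy":0,"wz":0,"claw":0}]'
```

```text
time: 29.9
tcp_pos: [0.6666, 0.1466, 0.0485]
orientation: [2.423, 1.996, 0.004]
contact_force: [1.2, -0.6, 5.4]
width: 0.0181
grip_force: 25.0
```

```bash
python3 -m jog '[{"tx":0,"ty":0.01,"tz":-0.01,"wx":0,"wy":0,"wz":0,"claw":0},{"tx":0,"ty":0,"tz":0,"wx":0,"wy":0,"wz":0,"claw":0.25},{"tx":0,"ty":0,"tz":0,"wx":0,"wy":0,"wz":0,"claw":0.3},{"tx":0,"ty":0,"tz":0,"wx":0,"wy":0,"wz":0,"claw":0.4},{"tx":0,"ty":0,"tz":0,"wx":0,"wy":0,"wz":0,"claw":0.5},{"tx":0,"ty":0,"tz":-0.2,"wx":0,"wy":0,"wz":0,"claw":0.6},{"tx":0,"ty":0,"tz":-0.6,"wx":0,"wy":0,"wz":0,"claw":0.7},{"tx":0,"ty":0,"tz":-0.6,"wx":0,"wy":0,"wz":0,"claw":0.7},{"tx":0,"ty":0,"tz":0,"wx":0,"wy":0,"wz":0,"claw":0.7},{"tx":0,"ty":0,"tz":0,"wx":0,"wy":0,"wz":0,"claw":0.7}]'
python3 - <<'E'
from h import *
go([.4656,-.046,.12],-11)
E
```

```text
time: 31.15
tcp_pos: [0.6656, 0.1464, 0.1179]
orientation: [2.424, 1.998, -0.0]
contact_force: [0.5, 0.1, -0.4]
width: 0.0609
grip_force: 0.0
tcp [0.6656 0.1464 0.1179] toolY deg -11.0 zaxis [ 0.    -0.001 -1.   ] q [-0.02  0.62 -0.39  1.61  0.27  0.96 -0.69] t 31.1
turn [ 0.    0.01 -0.  ] shift [-4.54 -3.19 -0.04]
```

Move above B and check pocket 1 and B once the arm is clear.

```bash
python3 -m jog '[{"tx":-0.4,"ty":-0.3,"tz":0,"wx":0,"wy":0,"wz":0,"claw":0.7},{"tx":-0.6,"ty":-0.4,"tz":0,"wx":0,"wy":0,"wz":0,"claw":0.7},{"tx":-0.6,"ty":-0.4,"tz":0,"wx":0,"wy":0,"wz":0,"claw":0.7},{"tx":-0.6,"ty":-0.4,"tz":0,"wx":0,"wy":0,"wz":0,"claw":0.7},{"tx":-0.6,"ty":-0.4,"tz":0,"wx":0,"wy":0,"wz":0,"claw":0.7},{"tx":-0.6,"ty":-0.4,"tz":0,"wx":0,"wy":0,"wz":0,"claw":0.7},{"tx":-0.6,"ty":-0.4,"tz":0,"wx":0,"wy":0,"wz":0,"claw":0.7},{"tx":-0.5,"ty":-0.4,"tz":0,"wx":0,"wy":0,"wz":0,"claw":0.7},{"tx":0,"ty":0,"tz":0,"wx":0,"wy":0,"wz":0,"claw":0.7},{"tx":0,"ty":0,"tz":0,"wx":0,"wy":0,"wz":0,"claw":0.7}]'
python3 - <<'E'
from h import *
a=camera("scene");b=camera("top");go([.4656,-.046,.028],-11)
cv2.imwrite("pics/g3.png",np.hstack([cv2.resize(b[120:220,185:295,::-1],(396,360),interpolation=2),cv2.resize(a[140:250,165:286,::-1],(396,360),interpolation=2)]))
E
```

```text
time: 32.4
tcp_pos: [0.4712, -0.0442, 0.1178]
orientation: [2.424, 1.998, 0.001]
contact_force: [-0.3, -0.3, 0.1]
width: 0.0613
grip_force: 0.0
tcp [ 0.4717 -0.0437  0.118 ] toolY deg -10.9 zaxis [ 0.001  0.    -1.   ] q [ 0.36  0.33 -0.42  2.1   0.2   0.74 -0.38] t 32.5
turn [ 0.01 -0.01  0.01] shift [-0.07 -0.11  1.8 ]
```

View pics/g3.png

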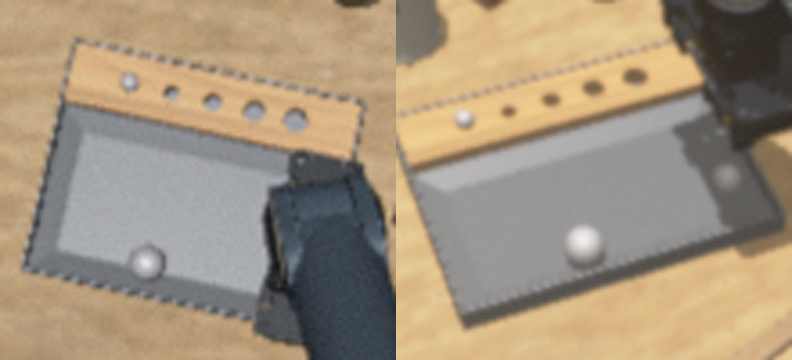

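```bash
python3 -m jog '[{"tx":-0.07,"ty":-0.11,"tz":0.2,"wx":0,"wy":0,"wz":0,"claw":0.7},{"tx":0,"ty":0,"tz":0.5,"wx":0,"wy":0,"wz":0,"claw":0.7},{"tx":0,"ty":0,"tz":0.5,"wx":0,"wy":0,"wz":0,"claw":0.7},{"tx":0,"ty":0,"tz":0.4,"wx":0,"wy":0,"wz":0,"claw":0.7},{"tx":0,"ty":0,"tz":0.15,"wx":0,"wy":0,"wz":0,"claw":0.7},{"tx":0,"ty":0,"tz":0.05,"wx":0,"wy":0,"wz":0,"claw":0.7},{"tx":0,"ty":0,"tz":0,"wx":0,"wy":0,"wz":0,"claw":0.6},{"tx":0,"ty":0,"tz":0,"wx":0,"wy":0,"wz":0,"claw":0.4},{"tx":0,"ty":0,"tz":0,"wx":0,"wy":0,"wz":0,"claw":0.2},{"tx":0,"ty":0,"tz":0,"wx":0,"wy":0,"wz":0,"claw":0}]' 25
python3 -m jog '[{"tx":0,"ty":0,"tz":0,"wx":0,"wy":0,"wz":0,"claw":0},{"tx":0,"ty":0,"tz":0,"wx":0,"wy":0,"wz":0,"claw":0},{"tx":0,"ty":0,"tz":0,"wx":0,"wy":0,"wz":0,"claw":0},{"tx":0,"ty":0,"tz":0,"wx":0,"wy":0,"wz":0,"claw":0},{"tx":0,"ty":0,"tz":-0.2,"wx":0,"wy":0,"wz":0,"claw":0},{"tx":0,"ty":0,"tz":-0.3,"wx":0,"wy":0,"wz":0,"claw":0},{"tx":0,"ty":0,"tz":-0.3,"wx":0,"wy":0,"wz":0,"claw":0},{"tx":0,"ty":0,"tz":-0.3,"wx":0,"wy":0,"wz":0,"claw":0},{"tx":0,"ty":0,"tz":-0.3,"wx":0,"wy":0,"wz":0,"claw":0},{"tx":0,"ty":0,"tz":0,"wx":0,"wy":0,"wz":0,"claw":0}]'
python3 - <<'E'
from h import *
go([.649,.0545,.1],-11)
E
```

```text
time: 33.75
tcp_pos: [0.4652, -0.0471, 0.0284]
orientation: [2.423, 1.997, 0.002]
contact_force: [-1.1, 0.3, -0.7]
width: 0.0304
grip_force: 0.0
time: 35.0
tcp_pos: [0.4658, -0.0472, 0.0996]
orientation: [2.422, 1.996, 0.004]
contact_force: [0.2, 0.5, 0.1]
width: 0.0286
grip_force: 25.0
tcp [ 0.4658 -0.0472  0.0996] toolY deg -11.0 zaxis [ 0.004 -0.001 -1.   ] q [ 0.36  0.35 -0.41  2.13  0.22  0.69 -0.4 ] t 35.0
turn [ 0.04 -0.   -0.  ] shift [ 2.7   3.21 -0.01]
```

```bash
python3 -m jog '[{"tx":0.21,"ty":0.21,"tz":0,"wx":0,"wy":0,"wz":0,"claw":0},{"tx":0.4,"ty":0.5,"tz":0,"wx":0,"wy":0,"wz":0,"claw":0},{"tx":0.4,"ty":0.5,"tz":0,"wx":0,"wy":0,"wz":0,"claw":0},{"tx":0.4,"ty":0.5,"tz":0,"wx":0,"wy":0,"wz":0,"claw":0},{"tx":0.4,"ty":0.5,"tz":0,"wx":0,"wy":0,"wz":0,"claw":0},{"tx":0.4,"ty":0.5,"tz":0,"wx":0,"wy":0,"wz":0,"claw":0},{"tx":0.3,"ty":0.3,"tz":0,"wx":0,"wy":0,"wz":0,"claw":0},{"tx":0.2,"ty":0.2,"tz":0,"wx":0,"wy":0,"wz":0,"claw":0},{"tx":0,"ty":0,"tz":0,"wx":0,"wy":0,"wz":0,"claw":0},{"tx":0,"ty":0,"tz":0,"wx":0,"wy":0,"wz":0,"claw":0}]'
python3 - <<'E'
from h import *
go([.649,.0552,.0485],-11)
E
```

```text
time: 36.25
tcp_pos: [0.6476, 0.0547, 0.0979]
orientation: [2.424, 1.997, -0.001]
contact_force: [-0.8, -0.5, -1.0]
width: 0.0287
grip_force: 25.0
tcp [0.6476 0.0547 0.0979] toolY deg -11.0 zaxis [-0.    -0.001 -1.   ] q [ 0.12  0.6  -0.38  1.71  0.28  0.89 -0.57] t 36.2
turn [-0.    0.01 -0.  ] shift [0.01 0.03 0.99]
```

```bash
python3 -m jog '[{"tx":0.01,"ty":0.02,"tz":0.2,"wx":0,"wy":0,"wz":0,"claw":0},{"tx":0,"ty":0,"tz":0.3,"wx":0,"wy":0,"wz":0,"claw":0},{"tx":0,"ty":0,"tz":0.2,"wx":0,"wy":0,"wz":0,"claw":0},{"tx":0,"ty":0,"tz":0.15,"wx":0,"wy":0,"wz":0,"claw":0},{"tx":0,"ty":0,"tz":0.08,"wx":0,"wy":0,"wz":0,"claw":0},{"tx":0,"ty":0,"tz":0.03,"wx":0,"wy":0,"wz":0,"claw":0},{"tx":0,"ty":0,"tz":0.02,"wx":0,"wy":0,"wz":0,"claw":0},{"tx":0,"ty":0,"tz":0.01,"wx":0,"wy":0,"wz":0,"claw":0},{"tx":0,"ty":0,"tz":0,"wx":0,"wy":0,"wz":0,"claw":0},{"tx":0,"ty":0,"tz":0,"wx":0,"wy":0,"wz":0,"claw":0}]'
```

```text
time: 37.5
tcp_pos: [0.6497, 0.0556, 0.0491]
orientation: [2.423, 1.997, 0.002]
contact_force: [0.1, 0.6, -0.1]
width: 0.0286
grip_force: 25.0
```

```bash
python3 -m jog '[{"tx":0,"ty":0,"tz":0.02,"wx":0,"wy":0,"wz":0,"claw":0},{"tx":0,"ty":0,"tz":0,"wx":0,"wy":0,"wz":0,"claw":0},{"tx":0,"ty":0,"tz":0,"wx":0,"wy":0,"wz":0,"claw":0.38},{"tx":0,"ty":0,"tz":0,"wx":0,"wy":0,"wz":0,"claw":0.45},{"tx":0,"ty":0,"tz":0,"wx":0,"wy":0,"wz":0,"claw":0.6},{"tx":0,"ty":0,"tz":0,"wx":0,"wy":0,"wz":0,"claw":0.7},{"tx":0,"ty":0,"tz":-0.2,"wx":0,"wy":0,"wz":0,"claw":0.75},{"tx":0,"ty":0,"tz":-0.6,"wx":0,"wy":0,"wz":0,"claw":0.75},{"tx":0,"ty":0,"tz":-0.6,"wx":0,"wy":0,"wz":0,"claw":0.75},{"tx":0,"ty":0,"tz":0,"wx":0,"wy":0,"wz":0,"claw":0.75}]'
python3 - <<'E'
from h import *
go([.466,.126,.12],-101);go([.466,.126,.12],79)
E
```

```text
time: 38.75
tcp_pos: [0.6514, 0.0562, 0.1212]
orientation: [2.421, 1.995, 0.009]
contact_force: [-0.4, -0.2, -0.4]
width: 0.0651
grip_force: 0.0
tcp [0.6514 0.0562 0.1212] toolY deg -11.0 zaxis [ 0.007  0.001 -1.   ] q [ 0.12  0.58 -0.39  1.69  0.26  0.92 -0.56] t 38.8
turn [ 0.04 -0.07 15.  ] shift [-3.91 -0.66  0.02]
tcp [0.6514 0.0562 0.1212] toolY deg -11.0 zaxis [ 0.007  0.001 -1.   ] q [ 0.12  0.58 -0.39  1.69  0.26  0.92 -0.56] t 38.8
turn [  0.07   0.04 -15.  ] shift [3.91 0.66 0.02]
```

```bash
python3 -m jog '[{"tx":0,"ty":0,"tz":0,"wx":0,"wy":0,"wz":-1,"claw":0.75},{"tx":0,"ty":0,"tz":0,"wx":0,"wy":0,"wz":-1,"claw":0.75},{"tx":0,"ty":0,"tz":0,"wx":0,"wy":0,"wz":-1,"claw":0.75},{"tx":0,"ty":0,"tz":0,"wx":0,"wy":0,"wz":-1,"claw":0.75},{"tx":0,"ty":0,"tz":0,"wx":0,"wy":0,"wz":-1,"claw":0.75},{"tx":0,"ty":0,"tz":0,"wx":0,"wy":0,"wz":-1,"claw":0.75},{"tx":0,"ty":0,"tz":0,"wx":0,"wy":0,"wz":-1,"claw":0.75},{"tx":0,"ty":0,"tz":0,"wx":0,"wy":0,"wz":-1,"claw":0.75},{"tx":0,"ty":0,"tz":0,"wx":0,"wy":0,"wz":-1,"claw":0.75},{"tx":0,"ty":0,"tz":0,"wx":0,"wy":0,"wz":-1,"claw":0.75}]'
python3 -m jog '[{"tx":0,"ty":0,"tz":0,"wx":0,"wy":0,"wz":-1,"claw":0.75},{"tx":0,"ty":0,"tz":0,"wx":0,"wy":0,"wz":-1,"claw":0.75},{"tx":0,"ty":0,"tz":0,"wx":0,"wy":0,"wz":-1,"claw":0.75},{"tx":0,"ty":0,"tz":0,"wx":0,"wy":0,"wz":-1,"claw":0.75},{"tx":0,"ty":0,"tz":0,"wx":0,"wy":0,"wz":-1,"claw":0.75},{"tx":0.9,"ty":0.16,"tz":0,"wx":0,"wy":0,"wz":0,"claw":0.75},{"tx":0.9,"ty":0.16,"tz":0,"wx":0,"wy":0,"wz":0,"claw":0.75},{"tx":0.9,"ty":0.16,"tz":0,"wx":0,"wy":0,"wz":0,"claw":0.75},{"tx":0.9,"ty":0.16,"tz":0,"wx":0,"wy":0,"wz":0,"claw":0.75},{"tx":0.3,"ty":0,"tz":0,"wx":0,"wy":0,"wz":0,"claw":0.75}]'
python3 -m jog '[{"tx":0,"ty":0,"tz":0,"wx":0,"wy":0,"wz":0,"claw":0.75},{"tx":0,"ty":0,"tz":0,"wx":0,"wy":0,"wz":0,"claw":0.75},{"tx":0,"ty":0,"tz":0,"wx":0,"wy":0,"wz":0,"claw":0.75},{"tx":0,"ty":0,"tz":0,"wx":0,"wy":0,"wz":0,"claw":0.75},{"tx":0,"ty":0,"tz":0,"wx":0,"wy":0,"wz":0,"claw":0.75},{"tx":0,"ty":0,"tz":0,"wx":0,"wy":0,"wz":0,"claw":0.75},{"tx":0,"ty":0,"tz":0,"wx":0,"wy":0,"wz":0,"claw":0.75},{"tx":0,"ty":0,"tz":0,"wx":0,"wy":0,"wz":0,"claw":0.75},{"tx":0,"ty":0,"tz":0,"wx":0,"wy":0,"wz":0,"claw":0.75},{"tx":0,"ty":0,"tz":0,"wx":0,"wy":0,"wz":0,"claw":0.75}]' 30
python3 - <<'E'
from h import *
go([.466,.126,.031],79)
E
```

```text
time: 40.0
tcp_pos: [0.6488, 0.0555, 0.1169]
orientation: [-1.095, -2.944, 0.001]
contact_force: [-0.7, -0.3, 0.3]
width: 0.0655
grip_force: 0.0
time: 41.25
tcp_pos: [0.4611, 0.125, 0.1171]
orientation: [-0.296, -3.127, 0.002]
contact_force: [-0.1, -0.3, 0.1]
width: 0.065
grip_force: 0.0
time: 42.5
tcp_pos: [0.4641, 0.1243, 0.1176]
orientation: [0.301, 3.126, -0.0]
contact_force: [-0.3, -0.2, 0.9]
width: 0.0655
grip_force: 0.0
tcp [0.4641 0.1243 0.1176] toolY deg 79.0 zaxis [ 0.001 -0.    -1.   ] q [ 0.34  0.45 -0.86  2.07  0.46  0.82  0.59] t 42.5
turn [-0.    0.01 -0.  ] shift [-0.03  0.04  1.73]
```

```bash
python3 -m jog '[{"tx":-0.03,"ty":0.04,"tz":0.2,"wx":0,"wy":0,"wz":0,"claw":0.75},{"tx":0,"ty":0,"tz":0.5,"wx":0,"wy":0,"wz":0,"claw":0.75},{"tx":0,"ty":0,"tz":0.5,"wx":0,"wy":0,"wz":0,"claw":0.75},{"tx":0,"ty":0,"tz":0.35,"wx":0,"wy":0,"wz":0,"claw":0.75},{"tx":0,"ty":0,"tz":0.13,"wx":0,"wy":0,"wz":0,"claw":0.75},{"tx":0,"ty":0,"tz":0.05,"wx":0,"wy":0,"wz":0,"claw":0.75},{"tx":0,"ty":0,"tz":0,"wx":0,"wy":0,"wz":0,"claw":0.6},{"tx":0,"ty":0,"tz":0,"wx":0,"wy":0,"wz":0,"claw":0.4},{"tx":0,"ty":0,"tz":0,"wx":0,"wy":0,"wz":0,"claw":0.2},{"tx":0,"ty":0,"tz":0,"wx":0,"wy":0,"wz":0,"claw":0}]' 30
python3 -m jog '[{"tx":0,"ty":0,"tz":0,"wx":0,"wy":0,"wz":0,"claw":0},{"tx":0,"ty":0,"tz":0,"wx":0,"wy":0,"wz":0,"claw":0},{"tx":0,"ty":0,"tz":0,"wx":0,"wy":0,"wz":0,"claw":0},{"tx":0,"ty":0,"tz":0,"wx":0,"wy":0,"wz":0,"claw":0},{"tx":0,"ty":0,"tz":-0.2,"wx":0,"wy":0,"wz":0,"claw":0},{"tx":0,"ty":0,"tz":-0.3,"wx":0,"wy":0,"wz":0,"claw":0},{"tx":0,"ty":0,"tz":-0.4,"wx":0,"wy":0,"wz":0,"claw":0},{"tx":0,"ty":0,"tz":-0.4,"wx":0,"wy":0,"wz":0,"claw":0},{"tx":0,"ty":0,"tz":-0.3,"wx":0,"wy":0,"wz":0,"claw":0},{"tx":0,"ty":0,"tz":0,"wx":0,"wy":0,"wz":0,"claw":0}]'
python3 - <<'E'
from h import *
go([.631,-.038,.11],79)
E
```

```text
time: 43.75
tcp_pos: [0.4663, 0.126, 0.0314]
orientation: [0.301, 3.125, 0.0]
contact_force: [-0.4, 0.5, 1.2]
width: 0.0387
grip_force: 30.0
time: 45.0
tcp_pos: [0.4666, 0.1261, 0.1123]
orientation: [0.302, 3.123, 0.001]
contact_force: [0.4, -0.2, -0.1]
width: 0.0387
grip_force: 30.0
tcp [0.4666 0.1261 0.1123] toolY deg 79.0 zaxis [ 0.004  0.    -1.   ] q [ 0.33  0.46 -0.85  2.07  0.48  0.81  0.57] t 45.0
turn [ 0.01  0.03 -0.01] shift [-3.85 -2.59  0.05]
```

```bash
python3 -m jog '[{"tx":-0.25,"ty":-0.19,"tz":0,"wx":0,"wy":0,"wz":0,"claw":0},{"tx":-0.5,"ty":-0.35,"tz":0,"wx":0,"wy":0,"wz":0,"claw":0},{"tx":-0.6,"ty":-0.4,"tz":0,"wx":0,"wy":0,"wz":0,"claw":0},{"tx":-0.6,"ty":-0.4,"tz":0,"wx":0,"wy":0,"wz":0,"claw":0},{"tx":-0.6,"ty":-0.4,"tz":0,"wx":0,"wy":0,"wz":0,"claw":0},{"tx":-0.6,"ty":-0.4,"tz":0,"wx":0,"wy":0,"wz":0,"claw":0},{"tx":-0.5,"ty":-0.3,"tz":0,"wx":0,"wy":0,"wz":0,"claw":0},{"tx":-0.2,"ty":-0.15,"tz":0,"wx":0,"wy":0,"wz":0,"claw":0},{"tx":0,"ty":0,"tz":0,"wx":0,"wy":0,"wz":0,"claw":0},{"tx":0,"ty":0,"tz":0,"wx":0,"wy":0,"wz":0,"claw":0}]'
python3 - <<'E'
from h import *
go([.631,-.038,.051],79)
E
```

```text
time: 46.25
tcp_pos: [0.6292, -0.0367, 0.1111]
orientation: [-0.298, -3.127, -0.0]
contact_force: [0.6, 0.1, -0.8]
width: 0.0386
grip_force: 30.0
tcp [ 0.6292 -0.0367  0.1111] toolY deg 79.1 zaxis [-0.  0. -1.] q [ 0.52  0.66 -0.77  1.73  0.54  0.98  0.93] t 46.2
turn [ 0.   -0.    0.02] shift [-0.04 -0.02  1.2 ]
```

```bash
python3 -m jog '[{"tx":-0.02,"ty":-0.02,"tz":0.2,"wx":0,"wy":0,"wz":0,"claw":0},{"tx":0,"ty":0,"tz":0.35,"wx":0,"wy":0,"wz":0,"claw":0},{"tx":0,"ty":0,"tz":0.3,"wx":0,"wy":0,"wz":0,"claw":0},{"tx":0,"ty":0,"tz":0.2,"wx":0,"wy":0,"wz":0,"claw":0},{"tx":0,"ty":0,"tz":0.08,"wx":0,"wy":0,"wz":0,"claw":0},{"tx":0,"ty":0,"tz":0.04,"wx":0,"wy":0,"wz":0,"claw":0},{"tx":0,"ty":0,"tz":0.02,"wx":0,"wy":0,"wz":0,"claw":0},{"tx":0,"ty":0,"tz":0.02,"wx":0,"wy":0,"wz":0,"claw":0},{"tx":0,"ty":0,"tz":0,"wx":0,"wy":0,"wz":0,"claw":0},{"tx":0,"ty":0,"tz":0,"wx":0,"wy":0,"wz":0,"claw":0}]'
```

```text
time: 47.5
tcp_pos: [0.6314, -0.039, 0.0512]
orientation: [0.301, 3.125, -0.0]
contact_force: [0.7, 1.0, 0.2]
width: 0.0386
grip_force: 30.0
```

```bash
python3 -m jog '[{"tx":0,"ty":0.01,"tz":0.02,"wx":0,"wy":0,"wz":0,"claw":0},{"tx":0,"ty":0,"tz":0,"wx":0,"wy":0,"wz":0,"claw":0},{"tx":0,"ty":0,"tz":0,"wx":0,"wy":0,"wz":0,"claw":0.5},{"tx":0,"ty":0,"tz":0,"wx":0,"wy":0,"wz":0,"claw":0.55},{"tx":0,"ty":0,"tz":0,"wx":0,"wy":0,"wz":0,"claw":0.6},{"tx":0,"ty":0,"tz":0,"wx":0,"wy":0,"wz":0,"claw":0.65},{"tx":0,"ty":0,"tz":-0.2,"wx":0,"wy":0,"wz":0,"claw":0.65},{"tx":0,"ty":0,"tz":-0.6,"wx":0,"wy":0,"wz":0,"claw":0.65},{"tx":0,"ty":0,"tz":-1,"wx":0,"wy":0,"wz":0,"claw":0.65},{"tx":0,"ty":0,"tz":-1,"wx":0,"wy":0,"wz":0,"claw":0.65}]'
python3 -m jog '[{"tx":0.8,"ty":0.3,"tz":0,"wx":0,"wy":0,"wz":0,"claw":0.65},{"tx":0.8,"ty":0.7,"tz":0,"wx":0,"wy":0,"wz":0,"claw":0.65},{"tx":0.8,"ty":0.8,"tz":0,"wx":0,"wy":0,"wz":0,"claw":0.65},{"tx":0.6,"ty":0.8,"tz":0,"wx":0,"wy":0,"wz":0,"claw":0.65},{"tx":0,"ty":0.8,"tz":0,"wx":0,"wy":0,"wz":0,"claw":0.65},{"tx":0,"ty":0.8,"tz":0,"wx":0,"wy":0,"wz":0,"claw":0.65},{"tx":0,"ty":0.8,"tz":0,"wx":0,"wy":0,"wz":0,"claw":0.65},{"tx":0,"ty":0.6,"tz":0,"wx":0,"wy":0,"wz":0,"claw":0.65},{"tx":0,"ty":0,"tz":0,"wx":0,"wy":0,"wz":0,"claw":0.65},{"tx":0,"ty":0,"tz":0,"wx":0,"wy":0,"wz":0,"claw":0.65}]'
python3 - <<'E'
from h import *
a=camera("scene");b=camera("top")
cv2.imwrite("pics/fs.png",a[:,:,::-1]);cv2.imwrite("pics/ft.png",b[:,:,::-1])
cv2.imwrite("pics/f.png",np.vstack([cv2.resize(b[120:220,190:370,::-1],(540,300),interpolation=2),cv2.resize(a[110:235,155:380,::-1],(540,300),interpolation=2)]))
E
```

```text
time: 48.75
tcp_pos: [0.6308, -0.0384, 0.1918]
orientation: [0.301, 3.126, 0.0]
contact_force: [0.7, -0.5, 0.2]
width: 0.0564
grip_force: 0.0
time: 50.0
tcp_pos: [0.5372, 0.2641, 0.1898]
orientation: [0.302, 3.126, -0.002]
contact_force: [1.0, -0.3, -0.1]
width: 0.0563
grip_force: 0.0
```

View pics/f.png

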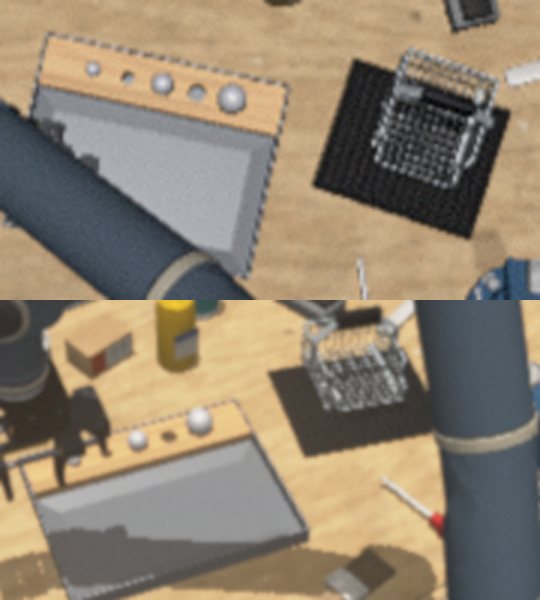

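```bash
python3 - <<'E'
from h import *
t=(np.array([447,98])+.5)/3-.5+[190,120]
s=(np.array([360,319-300])+.5)/2.4-.5+[155,110]
print(tri(t,s),back("top",t,.126))
e=(np.array([[425,90],[471,105]])+.5)/3-.5+[190,120];w=back("top",e,.126);d=w[1]-w[0];print(np.degrees(np.arctan2(d[1],d[0])))
r=(np.array([[405,48],[497,79]])+.5)/3-.5+[190,120];w=back("top",r,.076);d=w[1]-w[0];print(w,np.degrees(np.arctan2(d[1],d[0])))
s=cv2.imread("pics/fs.png")[105:185,265:345];t=cv2.imread("pics/ft.png")[132:202,290:370]
cv2.imwrite("pics/f2.png",np.hstack([cv2.resize(i,(390,int(390*i.shape[0]/i.shape[1])),interpolation=2)[:340] for i in(t,s)]))
go([.6055,-.3154,.2],-18)
E
```

```text
(array([ 0.62093662, -0.31223308,  0.12101544]), array([ 1.04397837,  0.88669715, -1.28103751, -0.06682553])) [[ 0.62337436 -0.30702266  0.126     ]]
-107.03052427328963
[[ 0.69818609 -0.26311986  0.076     ]
 [ 0.65942398 -0.3850794   0.076     ]] -107.63169267055272
tcp [0.5374 0.2633 0.1897] toolY deg 78.9 zaxis [ 0.001 -0.002 -1.   ] q [ 0.09  0.54 -0.86  1.74  0.46  1.08  0.45] t 50.1
turn [ 0.    0.02 16.15] shift [-10.59   4.87  -0.21]
```

View pics/f2.png

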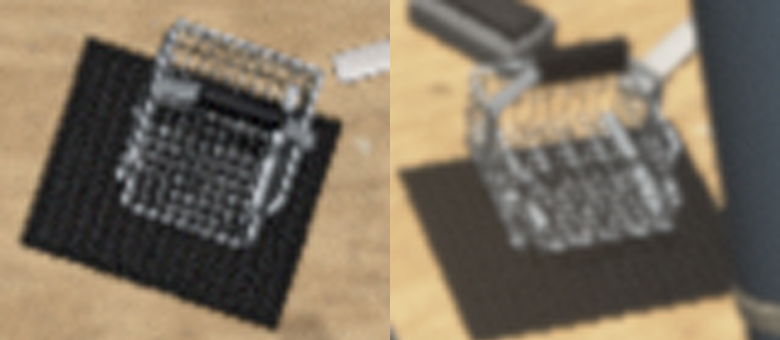

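```bash
python3 -m jog '[{"tx":-0.38,"ty":-0.9,"tz":-0.3,"wx":0,"wy":0,"wz":0,"claw":0.75},{"tx":-0.38,"ty":-1,"tz":-0.2,"wx":0,"wy":0,"wz":0,"claw":0.75},{"tx":-0.38,"ty":-1,"tz":0,"wx":0,"wy":0,"wz":0,"claw":0.75},{"tx":-0.38,"ty":-1,"tz":0,"wx":0,"wy":0,"wz":0,"claw":0.75},{"tx":-0.38,"ty":-1,"tz":0,"wx":0,"wy":0,"wz":0,"claw":0.75},{"tx":-0.38,"ty":-1,"tz":0,"wx":0,"wy":0,"wz":0,"claw":0.75},{"tx":-0.38,"ty":-1,"tz":0,"wx":0,"wy":0,"wz":0,"claw":0.75},{"tx":-0.38,"ty":-1,"tz":0,"wx":0,"wy":0,"wz":0,"claw":0.75},{"tx":-0.38,"ty":-1,"tz":0,"wx":0,"wy":0,"wz":0,"claw":0.75},{"tx":-0.38,"ty":-1,"tz":0,"wx":0,"wy":0,"wz":0,"claw":0.75}]'
python3 -m jog '[{"tx":0,"ty":0,"tz":0,"wx":0,"wy":0,"wz":1,"claw":0.75},{"tx":0,"ty":0,"tz":0,"wx":0,"wy":0,"wz":1,"claw":0.75},{"tx":0,"ty":0,"tz":0,"wx":0,"wy":0,"wz":1,"claw":0.75},{"tx":0,"ty":0,"tz":0,"wx":0,"wy":0,"wz":1,"claw":0.75},{"tx":0,"ty":0,"tz":0,"wx":0,"wy":0,"wz":1,"claw":0.75},{"tx":0,"ty":0,"tz":0,"wx":0,"wy":0,"wz":1,"claw":0.75},{"tx":0,"ty":0,"tz":0,"wx":0,"wy":0,"wz":1,"claw":0.75},{"tx":0,"ty":0,"tz":0,"wx":0,"wy":0,"wz":1,"claw":0.75},{"tx":0,"ty":0,"tz":0,"wx":0,"wy":0,"wz":1,"claw":0.75},{"tx":0,"ty":0,"tz":0,"wx":0,"wy":0,"wz":1,"claw":0.75}]'
python3 -m jog '[{"tx":0,"ty":0,"tz":0,"wx":0,"wy":0,"wz":1,"claw":0.75},{"tx":0,"ty":0,"tz":0,"wx":0,"wy":0,"wz":1,"claw":0.75},{"tx":0,"ty":0,"tz":0,"wx":0,"wy":0,"wz":1,"claw":0.75},{"tx":0,"ty":0,"tz":0,"wx":0,"wy":0,"wz":1,"claw":0.75},{"tx":0,"ty":0,"tz":0,"wx":0,"wy":0,"wz":1,"claw":0.75},{"tx":0,"ty":0,"tz":0,"wx":0,"wy":0,"wz":1,"claw":0.75},{"tx":0,"ty":0,"tz":0,"wx":0,"wy":0,"wz":0,"claw":0.75},{"tx":0,"ty":0,"tz":0,"wx":0,"wy":0,"wz":0,"claw":0.75},{"tx":0,"ty":0,"tz":0,"wx":0,"wy":0,"wz":0,"claw":0.75},{"tx":0,"ty":0,"tz":0,"wx":0,"wy":0,"wz":0,"claw":0.75}]'
python3 - <<'E'
from h import *
t=(np.array([242,105])+.5)/4.875-.5+[290,132];s=(np.array([583-390,60])+.5)/4.875-.5+[265,105]
p,r=tri(t,s);print(p,r)
go([p[0],p[1],.124],-17)
E
```

```text
time: 51.35
tcp_pos: [0.6283, -0.2604, 0.2151]
orientation: [0.304, 3.126, -0.001]
contact_force: [1.2, 0.0, 0.8]
width: 0.0656
grip_force: 0.0
time: 52.6
tcp_pos: [0.6281, -0.2585, 0.215]
orientation: [1.831, 2.552, -0.0]
contact_force: [0.6, -0.5, -0.2]
width: 0.0651
grip_force: 0.0
time: 53.85
tcp_pos: [0.6291, -0.2574, 0.2149]
orientation: [2.525, 1.868, 0.001]
contact_force: [-0.7, 0.4, -0.2]
width: 0.065
grip_force: 0.0
[ 0.61881618 -0.31085185  0.12636892] [ 0.44290202  0.37628263 -0.54371276 -0.02828766]
tcp [ 0.6291 -0.2574  0.2149] toolY deg -17.0 zaxis [ 0.001 -0.    -1.   ] q [ 0.61  0.53 -0.42  1.53  0.23  1.13 -0.15] t 53.9
turn [ 0.01 -0.    0.  ] shift [-1.08  0.12  1.82]
```

```bash
python3 -m jog '[{"tx":-0.36,"ty":0.04,"tz":0,"wx":0,"wy":0,"wz":0,"claw":0.75},{"tx":-0.36,"ty":0.04,"tz":0,"wx":0,"wy":0,"wz":0,"claw":0.75},{"tx":-0.36,"ty":0.04,"tz":0,"wx":0,"wy":0,"wz":0,"claw":0.75},{"tx":0,"ty":0,"tz":0.3,"wx":0,"wy":0,"wz":0,"claw":0.75},{"tx":0,"ty":0,"tz":0.4,"wx":0,"wy":0,"wz":0,"claw":0.75},{"tx":0,"ty":0,"tz":0.4,"wx":0,"wy":0,"wz":0,"claw":0.75},{"tx":0,"ty":0,"tz":0.4,"wx":0,"wy":0,"wz":0,"claw":0.75},{"tx":0,"ty":0,"tz":0.3,"wx":0,"wy":0,"wz":0,"claw":0.75},{"tx":0,"ty":0,"tz":0,"wx":0,"wy":0,"wz":0,"claw":0.5},{"tx":0,"ty":0,"tz":0,"wx":0,"wy":0,"wz":0,"claw":0.3}]' 60
python3 -m jog '[{"tx":0,"ty":0,"tz":0,"wx":0,"wy":0,"wz":0,"claw":0},{"tx":0,"ty":0,"tz":0,"wx":0,"wy":0,"wz":0,"claw":0},{"tx":0,"ty":0,"tz":0,"wx":0,"wy":0,"wz":0,"claw":0},{"tx":0,"ty":0,"tz":0,"wx":0,"wy":0,"wz":0,"claw":0},{"tx":0,"ty":0,"tz":0,"wx":0,"wy":0,"wz":0,"claw":0},{"tx":0,"ty":0,"tz":-0.1,"wx":0,"wy":0,"wz":0,"claw":0},{"tx":0,"ty":0,"tz":-0.2,"wx":0,"wy":0,"wz":0,"claw":0},{"tx":0,"ty":0,"tz":-0.2,"wx":0,"wy":0,"wz":0,"claw":0},{"tx":0,"ty":0,"tz":-0.1,"wx":0,"wy":0,"wz":0,"claw":0},{"tx":0,"ty":0,"tz":0,"wx":0,"wy":0,"wz":0,"claw":0}]'
python3 - <<'E'
from h import *
go([.5745,-.286,.15],-18)
E
```

```text
time: 55.1
tcp_pos: [0.6198, -0.3107, 0.1255]
orientation: [2.524, 1.867, 0.002]
contact_force: [0.4, -0.1, 0.6]
width: 0.0527
grip_force: 0.0
time: 56.35
tcp_pos: [0.6195, -0.3108, 0.1556]
orientation: [2.524, 1.867, 0.002]
contact_force: [-0.1, -0.2, -2.9]
width: 0.0158
grip_force: 59.9
tcp [ 0.6195 -0.3108  0.1556] toolY deg -17.0 zaxis [ 0.002 -0.001 -1.   ] q [ 0.67  0.6  -0.39  1.55  0.25  1.03 -0.09] t 56.4
turn [0.02 0.   0.16] shift [ 0.19 -1.01  0.11]
```

```bash
python3 -m jog '[{"tx":0.03,"ty":-0.2,"tz":0,"wx":0,"wy":0,"wz":0.08,"claw":0},{"tx":0.05,"ty":-0.3,"tz":0,"wx":0,"wy":0,"wz":0.08,"claw":0},{"tx":0.05,"ty":-0.3,"tz":0,"wx":0,"wy":0,"wz":0,"claw":0},{"tx":0.04,"ty":-0.2,"tz":0,"wx":0,"wy":0,"wz":0,"claw":0},{"tx":0,"ty":0,"tz":0,"wx":0,"wy":0,"wz":0,"claw":0},{"tx":0,"ty":0,"tz":0.2,"wx":0,"wy":0,"wz":0,"claw":0},{"tx":0,"ty":0,"tz":0.2,"wx":0,"wy":0,"wz":0,"claw":0},{"tx":0,"ty":0,"tz":0.1,"wx":0,"wy":0,"wz":0,"claw":0},{"tx":0,"ty":0,"tz":0.06,"wx":0,"wy":0,"wz":0,"claw":0},{"tx":0,"ty":0,"tz":0,"wx":0,"wy":0,"wz":0,"claw":0}]'
python3 - <<'E'
from h import *
go([.575,-.2875,.124],-18)
E
```

```text
time: 57.6
tcp_pos: [0.5741, -0.2874, 0.1266]
orientation: [2.541, 1.847, 0.001]
contact_force: [-0.6, 0.9, -2.7]
width: 0.0154
grip_force: 59.9
tcp [ 0.5741 -0.2874  0.1266] toolY deg -18.0 zaxis [ 0.001 -0.    -1.   ] q [ 0.68  0.56 -0.39  1.71  0.26  0.93 -0.13] t 57.6
turn [ 0.01 -0.    0.01] shift [0.   0.02 0.05]
```

```bash
python3 -m jog '[{"tx":0,"ty":0.01,"tz":0.02,"wx":0,"wy":0,"wz":0,"claw":0},{"tx":0,"ty":0,"tz":0.02,"wx":0,"wy":0,"wz":0,"claw":0},{"tx":0,"ty":0,"tz":0.01,"wx":0,"wy":0,"wz":0,"claw":0},{"tx":0,"ty":0,"tz":0,"wx":0,"wy":0,"wz":0,"claw":0},{"tx":0,"ty":0,"tz":0,"wx":0,"wy":0,"wz":0,"claw":0.3},{"tx":0,"ty":0,"tz":0,"wx":0,"wy":0,"wz":0,"claw":0.5},{"tx":0,"ty":0,"tz":0,"wx":0,"wy":0,"wz":0,"claw":0.6},{"tx":0,"ty":0,"tz":0,"wx":0,"wy":0,"wz":0,"claw":0.7},{"tx":0,"ty":0,"tz":-0.4,"wx":0,"wy":0,"wz":0,"claw":0.7},{"tx":0,"ty":0,"tz":-0.8,"wx":0,"wy":0,"wz":0,"claw":0.7}]'
python3 -m jog '[{"tx":0,"ty":0,"tz":-0.5,"wx":0,"wy":0,"wz":0,"claw":0.7},{"tx":0.9,"ty":-0.2,"tz":0,"wx":0,"wy":0,"wz":0,"claw":0.7},{"tx":0.9,"ty":-0.2,"tz":0,"wx":0,"wy":0,"wz":0,"claw":0.7},{"tx":0.9,"ty":-0.2,"tz":0,"wx":0,"wy":0,"wz":0,"claw":0.7},{"tx":0.9,"ty":-0.2,"tz":0,"wx":0,"wy":0,"wz":0,"claw":0.7},{"tx":0.9,"ty":-0.2,"tz":0,"wx":0,"wy":0,"wz":0,"claw":0.7},{"tx":0.9,"ty":-0.2,"tz":0,"wx":0,"wy":0,"wz":0,"claw":0.7},{"tx":0.9,"ty":-0.2,"tz":0,"wx":0,"wy":0,"wz":0,"claw":0.7},{"tx":0,"ty":0,"tz":0,"wx":0,"wy":0,"wz":0,"claw":0.7},{"tx":0,"ty":0,"tz":0,"wx":0,"wy":0,"wz":0,"claw":0.7}]'
python3 - <<'E'
from h import *
a=camera("scene");b=camera("top")
cv2.imwrite("pics/e.png",np.vstack([cv2.resize(b[120:220,190:370,::-1],(540,300),interpolation=2),cv2.resize(a[110:235,155:380,::-1],(540,300),interpolation=2)]))
E
```

```text
time: 58.85
tcp_pos: [0.5737, -0.2873, 0.1846]
orientation: [-2.539, -1.846, 0.001]
contact_force: [0.1, -0.5, -0.1]
width: 0.0596
grip_force: 0.0
time: 60.1
tcp_pos: [0.6054, 0.0331, 0.2103]
orientation: [2.539, 1.846, 0.002]
contact_force: [0.1, -0.1, -0.0]
width: 0.0608
grip_force: 0.0
```

View pics/e.png

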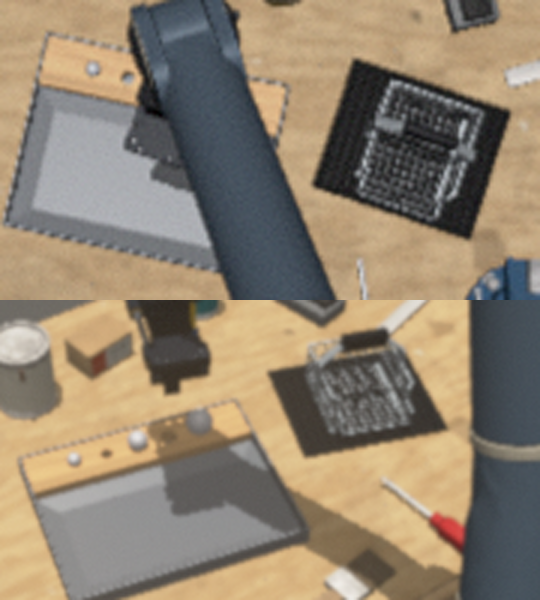

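The last picture shows the basket upright and centred on the mat (top crop, around 425,150). The balls sit in pockets 1, 3 and 5 (scene crop, at 73,459, 137,440 and 200,418), and the tray floor is empty.

```bash
python3 -c "
from workcell import *
print(job_done())"
```

```text
the job is handed in; nothing more can be done
None
```

The job is handed in: the three balls present (20, 30 and 40 mm) were tipped out through the spout and racked smallest to largest in pockets 1, 3 and 5, and the empty basket stands upright in the middle of its mat, re-centred after it was found a few centimetres off.

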